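# Seat a print in the indexing fixture and hold the third click

### The arm

A 6-joint arm with a two-finger parallel gripper is mounted at the origin on the work surface. World frame = base frame: x ahead of the robot, y to its left, z up, the work surface at z = 0. Lengths are in m, angles in rad, forces in N, time in s.
With the tool pointing down it reaches from about 0.3 to 0.85 m from the base axis. Payload 5.4 kg.
Tool frame: the origin (TCP) lies at the very end of the fingers, on their centre line; the grasp point (between the pads) lies 19 mm behind it (arm.tcp_to_grasp is the x of the grasp point in the tool frame, in m); x points along the fingers, y is the direction in which the jaws open and shut, and the axes are right-handed (so a half turn about x gives the same grasp; the last joint's range is limited). The gripper opens to 85 mm and grips with 20 to 120 N. Pads are 22 mm wide; open, the fingers measure 114 mm over their backs; the gripper's body (76 mm by 85 mm) begins 54 mm behind the grasp point. The pads swing forward as they close: fully open they stand 13 mm farther back than shut.
Start: joints at [-1.514, 0.158, 1.597, -0, 1.386, -0.21], TCP at [0.152, -0.555, 0.197] pointing down, gripper open.
Joint ranges: [-2.91, 2.91], [-0.94, 2.29], [0.18, 2.7], [-1.29, 4.43], [0.17, 2.64], [-3, 3]. Speed limits (rad/s): [2.57, 2.57, 3.14, 3.14, 3.14, 3.14].

### API

Orientations are given as a unit quaternion [x, y, z, w].
In Python, from station import arm gives the robot as it stands.
- The arm moves only by the tool apply_moves, never from a script. Its argument "rows" is text: rows parted by semicolons, each of 6 numbers parted by spaces: the shift along the tool's x, y, z in mm, then the turn, a rotation vector about the tool's x, y, z in rad. In form: x y z wx wy wz; .... A call has 1 to 12 rows; each row is the pose to reach, as a shift and turn from the pose commanded when the call began, along the tool's axes at that moment; what a row does not reach only later rows make up. A row lasts 1/10 s, in which the tool goes at most 50 mm and 8.59 degrees, less where a joint would pass 70% of its speed; a pose out of reach is approached as far as the arm can. A call with a gripper value outside its range is refused whole. "hand" is the gripper's target within -1 to 1 (fully open at 1, half-way at 0, shut at -1), set as the call begins (left out, the last holds). The fingers move at their own pace and stop on an object; "force" is the grip in N (left out, the last holds). Time passes only in rows, so rows that repeat a pose let the fingers close. It gives the time, the measured TCP pose, the force and the opening at its end, in the units of the state.
- arm.get_state(): the state, without advancing time (a new reading comes with each control period).
- arm.snapshot(name): name is "side" or "top"; returns the picture (400x640x3 uint8, blue, green, red); there is no depth.
- arm.calibration(name): a dict with "vertical_fov" (degrees; the focal length in pixels is half the picture's height over the tangent of half this angle, whatever the lens; pixels are square), "cx", "cy" (the principal point, pixels), "distortion" ([k1, k2, p1, p2, k3] as OpenCV has them; the pictures are not rectified), "rvec" (rotation vector, rad) and "tvec" (3), from world to camera coordinates, as OpenCV has them. Camera axes: x right, y down, z forward; pixel columns grow to the right and rows downward; lengths in m; the calibration is good to about 2 mm. A picture is of the moment at which its call begins. calibration takes no time and is no camera call.
- arm.sign_off(): hands the job in, once; it reports no verdict.
Trained networks look in the newest picture that a camera, given by its name, has taken for a name from the list of things; names that differ only in an ending like _2 or _b are one class to them, and where a whole thing is asked for, a point or a joint stands for the part that bears it (a point fixed in the world has none). Each returns a list of dicts, best first, with "conf" (0 to 1); they miss things now and then, are a little off and sometimes report something else, mostly with a low value. They report only what shows in the picture. A call takes as long as a camera call.
- arm.look_for(camera, name): "centre" ([column, row] in pixels, amid what is visible of it).
- arm.masks_of(camera, name): "mask" (400x640 bool, what is visible of it) and "centre" ([column, row] in pixels, amid what is visible of it).
- arm.spot_point(camera, name): "centre" ([column, row] in pixels: a listed point, or the origin of a listed thing).
The state is a dict: "t": time; "joint_positions": joint angles; "joint_vel": joint speeds; "tau": joint torques, N m; "position": TCP position; "eef_rot": TCP orientation; "wrist_force": force on the tool from outside, world axes, zero at the start; "moment": the same for the moment, N m; "finger_gap": opening from 0.0 (shut) to 1.0 (fully open).
Only numpy, scipy, OpenCV 4.12 (cv2) and the standard library are available. Lean on these libraries where they do the work, as an engineer would, in place of code of your own. Each camera call takes 0.05 s, during which the arm holds its last target.

### The job

Plug the printed part with the square stem fully home, flange flush, in the square socket of the indexing fixture and let go of it. Then turn the fixture's black knob clockwise (seen from above), counting three clicks, to the third stop without running on past it; the knob springs back if released, so finish gripping it there and holding it still, and do not let go. Leave the other things on the desk where they are.

Things in the scene. Friction and masses are not known exactly. Their poses are not given: they have to be found in the camera images.
- plug_head (a point): Yellow printed part to plug in, standing on its stem: grip point on the axis of its head block (34 mm along x, 26 mm along y, 40 mm tall), 15 mm below the head's top, 25 mm above the flange's top, 53 mm above the stem's bottom. z up, x and y along the sides. 70 g nominal. A similar part that is round throughout is not to be used; the two may stand in either place.
- plug_seat (a point): Same part and axes: centre of the underside of its square flange (46 x 46 x 6 mm), 31 mm below plug_head; on the socket's mouth when fully home. Below it is the square stem, 28 x 28 mm, 22 mm long, its lowest 4 mm tapered to 24 mm. Head, flange and stem are square to each other.
- socket_mouth (a point): Centre of the square hole in the aluminium block (66 x 66 x 36 mm) of the fixture, at the block's level top, 64 mm above the desk. Hole 30.5 x 30.5 mm, 27 mm deep; z up, x and y along its sides. The stem fits in any of four quarter turns. The block turns with the knob, same angle and direction.
- fixture: White base, 110 mm (x) by 270 mm (y) by 25 mm, fixed to the desk; origin under its centre, x and y along its sides, z up. The socket's block stands 80 mm to +y (the robot's left) of the centre, the knob 80 mm to -y.
- knob_grip (a point): Point to grip on the black knob's upright bar, on the knob's axis, 67 mm above the desk. The bar is 46 mm long (x), 14 mm thick (y), 40 mm tall, from 26 mm below this point to 14 mm above it, and stands on a disc of 44 mm diameter. z up, x along the bar; the axes turn with the knob.
- knob_bar: The same bar of the knob as a body; origin on the axis at the foot of the bar, 26 mm below knob_grip, same axes.
- knob (a joint): Knob angle, rad: 0 at its home end (start), growing clockwise from above. Stops click every 24 degrees: 0.419, 0.838, third 1.257, two more to the end at 2.094. Between stops resistance rises then falls by about 0.045 N m, on top of a return spring of 0.018 N m at home, 0.056 at the third stop. Let go at the third stop, it springs back.
- round_print: Yellow printed part to leave alone, standing near the plug: the same heights, but all round: stem 28 mm, flange 50 mm, head 30 mm in diameter, 68 mm tall. Origin at the bottom of its stem.
- glue_stick: White glue stick standing up, 28 mm diameter, 100 mm tall, to leave alone. Origin at its foot.
- spool: Small black filament spool lying flat, 100 mm diameter, 40 mm tall, to leave alone. Origin under its centre.

How it is judged:
By the outcome, as a careful person would: the job done as asked, in the order asked, and still so for the second after the job is handed in, while the arm keeps its last pose, push and grip.
It also fails if it takes over 69 s, if anything falls off the work surface, if the arm or the gripper's body presses on something with over 40 N, if the wrist force passes 120 N, or if a joint passes its speed limit or range.

## Working session

There is one attempt and no reset: what is moved stays moved. The work goes in short steps, Python scripts to look and compute and a tool call to move; the robot and the scene stay as the last step left them, time stands still between calls to the robot, and variables do not carry over. Pictures are saved under pics/ and viewed, and the job is handed in when it is done.

Besides the shell and the picture viewer there is one more tool, called after ">>>" as a command line: name --argument value ..., lists and objects as JSON in quotes. apply_moves: Moves the arm, as the interface text tells. Its arguments: {"type":"object","properties":{"rows":{"type":"string"},"hand":{"type":"number"},"force":{"type":"number"}},"required":["rows"]}

```bash
ls; mkdir -p pics
python3 - <<'E'
from station import arm
import cv2
s=arm.get_state();print({k:(v if not hasattr(v,'tolist') else v.tolist()) for k,v in s.items()}, arm.tcp_to_grasp)
for n in("side","top"):
    cv2.imwrite(f"pics/{n}0.png",arm.snapshot(n)); print(n,arm.calibration(n))
    for o in("plug_head","plug_seat","socket_mouth","fixture","knob_grip","knob_bar","round_print","glue_stick","spool"):
        print(o,[( [round(float(c)) for c in d['centre']],round(float(d['conf']),2)) for d in arm.spot_point(n,o)][:3])
E
```

```text
pics
{'t': 0.0, 'joint_positions': [-1.5140925130727447, 0.15903539142769677, 1.598249379368499, -4.9032808745767405e-06, 1.3862319526802163, -0.2101146018286559], 'joint_vel': [0.0006335463125326667, -0.0006640990852259862, 0.0008937260216962743, -0.0010952511900150117, -0.0008073822032837657, -0.000969920593035407], 'tau': [0.0005040381620347034, -39.59890365600586, -33.14330220222473, -0.00010408382422610885, 0.008249710954260081, -1.8270047235091624e-05], 'position': [0.15153709857087114, -0.5539665029154335, 0.19561607000570652], 'eef_rot': [0.7008736223023887, 0.09473364146000282, -0.7007727628074572, 0.0933768581804915], 'wrist_force': [-0.05493692712827753, 0.08552248342422124, -0.19617331652021974], 'moment': [0.07284188330052765, -0.01664228563883236, 0.020223824143726584], 'finger_gap': 0.9984384564387067} -0.0187
side {'vertical_fov': 56.40999321264519, 'cx': 322.5275783068601, 'cy': 197.78765034509044, 'distortion': array([-0.00431589,  0.        ,  0.        ,  0.        ,  0.        ]), 'rvec': array([ 0.51335765, -2.49528076,  1.44274484]), 'tvec': array([0.58283467, 
[... 206 characters left out ...]
ar [([373, 169], 0.79)]
round_print [([296, 253], 0.89)]
glue_stick [([289, 296], 0.6)]
spool [([309, 179], 0.77)]
top {'vertical_fov': 42.76319675926763, 'cx': 312.5559310086691, 'cy': 196.67824329568992, 'distortion': array([-0.06746738,  0.        ,  0.        ,  0.        ,  0.        ]), 'rvec': array([ 2.12767301, -2.10697472,  0.15468606]), 'tvec': array([0.0888833 , 0.59795666, 1.1097724 ])}
plug_head [([278, 268], 0.84), ([456, 212], 0.59)]
plug_seat [([278, 266], 0.74)]
socket_mouth [([388, 202], 0.89)]
fixture [([424, 133], 0.74)]
knob_grip [([458, 212], 0.54)]
knob_bar [([454, 214], 0.62)]
round_print [([268, 194], 0.79)]
glue_stick [([210, 215], 0.68)]
spool [([425, 133], 0.57)]
```

View pics/side0.png

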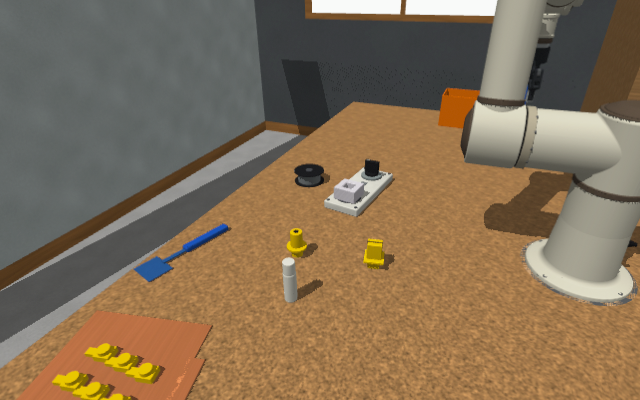

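View pics/top0.png

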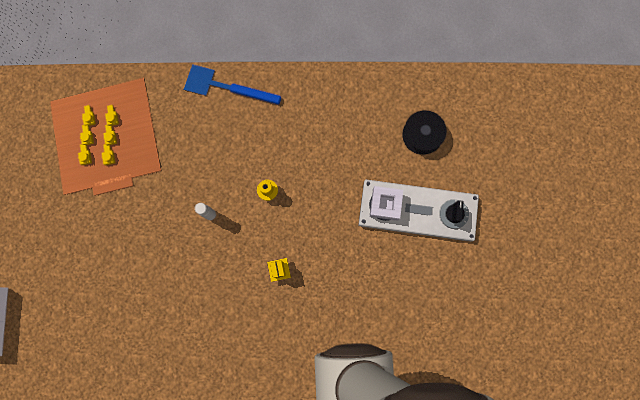

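```bash
cat > h.py <<'E'
import numpy as np, cv2
from scipy.spatial.transform import Rotation as R
from station import arm
C={n:arm.calibration(n) for n in("side","top")}
def K(n):
    c=C[n]; f=200/np.tan(np.radians(c['vertical_fov']/2)); return np.array([[f,0,c['cx']],[0,f,c['cy']],[0,0,1.]])
def proj(n,P):
    c=C[n]; return cv2.projectPoints(np.asarray(P,float).reshape(-1,3),c['rvec'],c['tvec'],K(n),c['distortion'])[0].reshape(-1,2)
def ray(n,px):
    c=C[n]; u=cv2.undistortPoints(np.array([[px]],float),K(n),c['distortion'])[0,0]
    Rm=cv2.Rodrigues(c['rvec'])[0]; return -Rm.T@c['tvec'], Rm.T@np.array([u[0],u[1],1])
def atz(n,px,z):
    o,d=ray(n,px); return o+d*(z-o[2])/d[2]
def tri(px):
    A=np.zeros((3,3));b=np.zeros(3)
    for n,p in px.items():
        o,d=ray(n,p); d/=np.linalg.norm(d); M=np.eye(3)-np.outer(d,d); A+=M;b+=M@o
    return np.linalg.solve(A,b)
def box(lx,ly,z0,z1):
    return np.array([[sx*lx/2,sy*ly/2,z] for z in(z0,z1) for sx,sy in((-1,-1),(1,-1),(1,1),(-1,1))])
E
python3 - <<'E'
from h import *
import json
for n,boxes in {"top":[(255,245,50,50),(350,170,140,80),(180,165,130,80)],"side":[(345,225,60,50),(310,145,100,75)]}.items():
    im=cv2.imread(f"pics/{n}0.png")
    for i,(x,y,w,h) in enumerate(boxes):
        s=int(min(800/w,600/h)); cv2.imwrite(f"pics/c_{n}{i}.png",cv2.resize(im[y:y+h,x:x+w],None,fx=s,fy=s,interpolation=cv2.INTER_NEAREST))
for o,z,pt in (("plug_head",.053,((278,268),(374,248))),("socket_mouth",.064,((388,202),(352,188))),("knob_grip",.067,((458,212),(373,166)))):
    print(o,atz("top",pt[0],z),atz("side",pt[1],z),tri({"top":pt[0],"side":pt[1]}))
M={}
for n in("top","side"):
    arm.snapshot(n)
    for o in("plug_head","socket_mouth","fixture","knob_bar"):
        r=arm.masks_of(n,o)
        for d in r[:2]: print(n,o,d['conf'],d['centre'],d['mask'].sum(),[ (a.min(),a.max()) for a in np.nonzero(d['mask'])])
        if r: M[n+o]=r[0]['mask']
np.savez("m0.npz",**M)
E
```

```text
plug_head [0.43501059 0.16989867 0.053     ] [0.43116524 0.17416827 0.053     ] [0.433722   0.16992554 0.04952586]
socket_mouth [ 0.58431661 -0.07526333  0.064     ] [ 0.56817156 -0.05943906  0.064     ] [ 0.58044077 -0.07789046  0.05344414]
knob_grip [ 0.56232462 -0.23103619  0.067     ] [ 0.55430315 -0.22082226  0.067     ] [ 0.56051516 -0.23313341  0.06103973]
top plug_head 0.95 [279.5, 267.2] 383 [(np.int64(258), np.int64(280)), (np.int64(268), np.int64(288))]
top socket_mouth 0.73 [385.0, 204.1] 968 [(np.int64(185), np.int64(220)), (np.int64(370), np.int64(402))]
top fixture 0.95 [418.2, 209.1] 5471 [(np.int64(180), np.int64(241)), (np.int64(359), np.int64(478))]
top knob_bar 0.64 [455.5, 210.3] 324 [(np.int64(201), np.int64(222)), (np.int64(445), np.int64(464))]
side plug_head 0.62 [373.7, 253.2] 487 [(np.int64(239), np.int64(268)), (np.int64(364), np.int64(383))]
side socket_mouth 0.65 [348.3, 192.4] 588 [(np.int64(178), np.int64(203)), (np.int64(334), np.int64(364))]
side fixture 0.86 [359.0, 189.4] 1972 [(np.int64(159), np.int64(216)), (np.int64(324), np.int64(391))]
side knob_bar 0.74 [375.2, 168.3] 195 [(np.int64(160), np.int64(175)), (np.int64(366), np.int64(378))]
```

View pics/c_top0.png

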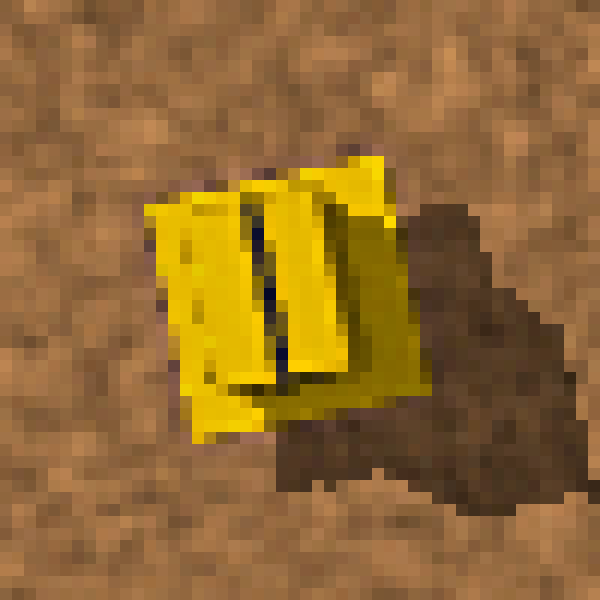

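View pics/c_top1.png

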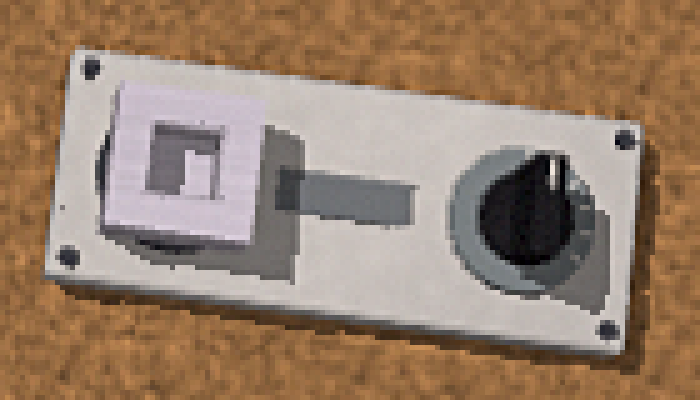

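View pics/c_side0.png

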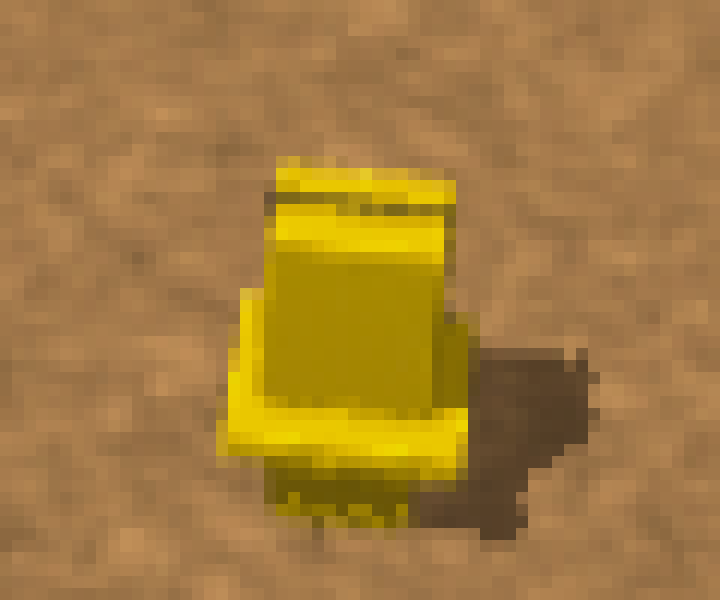

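View pics/c_side1.png

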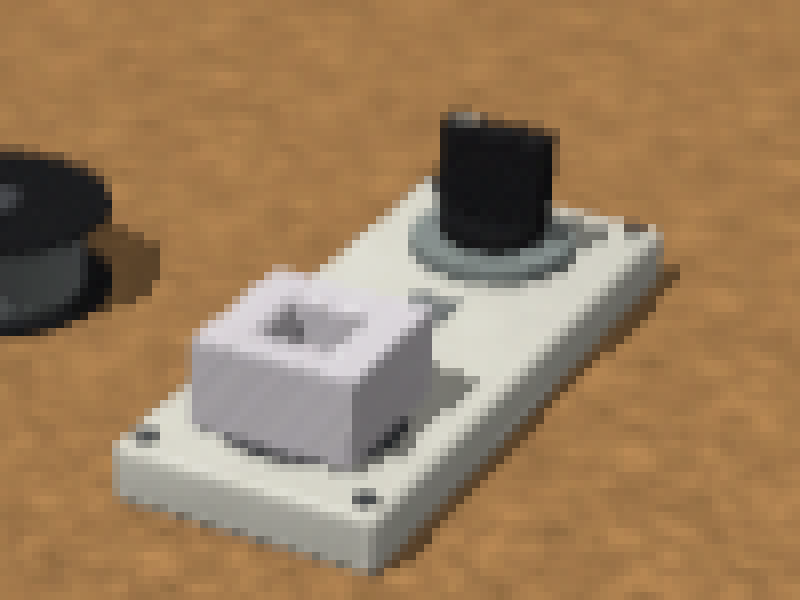

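```bash
cat > fit.py <<'E'
from h import *
from scipy.optimize import least_squares
def T(p,P): 
    c,s=np.cos(p[2]),np.sin(p[2]); P=np.asarray(P,float); return np.c_[c*P[:,0]-s*P[:,1]+p[0], s*P[:,0]+c*P[:,1]+p[1], P[:,2]]
def px(o,s,L): return np.array([[o[0]+a/s-.5,o[1]+b/s-.5] for a,b in L])
def fit(obs,p0):
    def f(p): return np.concatenate([(proj(n,T(p,P))-q).ravel() for n,P,q in obs])
    r=least_squares(f,p0,loss='soft_l1'); return r.x,r.fun.reshape(-1,2)
E
cat > f0.py <<'E'
from fit import *
h=.023
fl=lambda z:np.array([[h,h,z],[h,-h,z],[-h,-h,z],[-h,h,z]])
t=("top",fl(.028),px((255,245),12,[(145,205),(383,157),(432,395),(193,442)]))
hd=np.array([[.017,-.013,.068],[-.017,-.013,.068],[-.017,.013,.068]])
th=("top",hd,px((255,245),12,[(312,190),(350,372),(213,388)]))
# side: image left=+x?, find by projecting
p0=[.433,.17,.2]
r,e=fit([t,th],p0); print("plug top",r,np.round(e,2).tolist())
sh=np.array([[.017,.013,.068],[-.017,.013,.068],[-.017,-.013,.068],[.017,-.013,.068]])
print("pred side head", ((proj("side",T(r,sh))-[345,225]+.5)*12).round(), "flange bottom",((proj("side",T(r,fl(.022)))-[345,225]+.5)*12).round())
b=.033
bt=lambda b,c,z,y0=0:np.array([[b,c+y0,z],[b,-c+y0,z],[-b,-c+y0,z],[-b,c+y0,z]])
ft=("top",bt(.055,.135,.025),px((350,170),5,[(78,47),(640,121),(620,353),(46,277)]))
kt=("top",bt(.033,.033,.064,.08),px((350,170),5,[(119,81),(267,97),(250,244),(100,226)]))
r2,e2=fit([ft,kt],[.57,-.15,-.13]); print("fix top",r2,np.round(e2,2).tolist())
for nm,P in(("base",bt(.055,.135,.025)),("block",bt(.033,.033,.064,.08))): print(nm,((proj("side",T(r2,P))-[310,145]+.5)*8).round())
E
python3 f0.py
```

```text
plug top [0.43266733 0.1714457  0.21188903] [[0.01, -0.09], [-0.12, -0.1], [-0.35, -0.03], [-0.26, 0.09], [0.46, -0.29], [0.21, -0.23], [0.04, 0.8]]
pred side head [[258. 239.]
 [441. 260.]
 [450. 178.]
 [272. 159.]] flange bottom [[210. 461.]
 [235. 314.]
 [468. 341.]
 [453. 491.]]
fix top [ 0.5745348  -0.15080971 -0.12524464] [[-1.43, -0.3], [1.06, -0.12], [1.11, 0.2], [-0.76, -0.05], [0.1, 0.01], [-0.42, 0.6], [-0.18, -0.03], [0.46, -0.31]]
base [[104. 445.]
 [422. 175.]
 [660. 230.]
 [374. 524.]]
block [[186. 341.]
 [272. 270.]
 [429. 310.]
 [349. 385.]]
```

```bash
cat >> f0.py <<'E'
print("----")
sp=("side",sh,px((345,225),12,[(264,245),(445,262),(457,182),(277,160)]))
sf=("side",fl(.022)[[0,3]],px((345,225),12,[(218,457),(465,481)]))
r,e=fit([t,th,sp,sf],p0); print("plug",r,np.round(e,2).tolist())
kb=("side",bt(.033,.033,.064,.08),px((310,145),8,[(192,342),(275,269),(433,312),(356,381)]))
fb=("side",bt(.055,.135,.025)[[0,2,3]],px((310,145),8,[(116,447),(662,232),(379,522)]))
r2,e2=fit([ft,kt,kb,fb],[.57,-.15,-.13]); print("fix",r2,np.round(e2,2).tolist())
r3,e3=fit([kt,kb],[.57,-.15,-.13]); print("block only",r3,np.round(e3,2).tolist())
print("socket",T(r2,[[0,.08,.064]]),T(r3,[[0,.08,.064]]),"knob",T(r2,[[0,-.08,.067]]))
k=bt(.023,.007,.081,-.08)
print("bar pred top",((proj("top",T(r2,k))-[350,170]+.5)*5).round(),"side",((proj("side",T(r2,k))-[310,145]+.5)*8).round())
s=arm.get_state(); print(s['t'],R.from_quat(s['eef_rot']).as_matrix().round(4))
# desired
for nm,xy,yaw,z in(("plug",r[:2],r[2],.053),):
    for k in range(4):
        a=yaw+k*np.pi/2; print(nm,k,a)
E
python3 f0.py | sed -n '/----/,$p'
```

```text
----
plug [0.43211061 0.17127981 0.22011067] [[0.01, 0.25], [-0.15, 0.08], [-0.21, 0.12], [-0.1, 0.4], [0.46, -0.07], [0.34, -0.03], [0.18, 1.09], [-0.16, -0.42], [0.01, -0.2], [-0.36, -0.34], [-0.23, -0.05], [-0.32, 0.42], [-0.63, 0.77]]
fix [ 0.57402931 -0.15114952 -0.12304195] [[-1.35, 0.03], [1.18, -0.03], [1.33, 0.3], [-0.57, 0.31], [0.21, 0.33], [-0.3, 0.86], [0.0, 0.25], [0.63, 0.03], [-0.44, -0.06], [-0.21, 0.14], [-0.22, -0.27], [-0.57, 0.5], [-1.17, -0.17], [-0.14, -0.34], [-0.36, 0.19]]
block only [ 0.57445166 -0.15120143 -0.11953447] [[0.16, 0.31], [-0.34, 0.74], [0.06, 0.14], [0.68, 0.02], [-0.47, -0.04], [-0.3, 0.14], [-0.28, -0.31], [-0.56, 0.48]]
socket [[ 0.58384785 -0.07175432  0.064     ]] [[ 0.58399166 -0.07177229  0.064     ]] knob [[ 0.56421077 -0.23054471  0.067     ]]
bar pred top [[538. 151.]
 [569. 155.]
 [561. 257.]
 [529. 253.]] side [[434. 122.]
 [449. 110.]
 [553. 132.]
 [539. 145.]]
1.5 [[ 0.000e+00  2.637e-01 -9.646e-01]
 [ 1.000e-04 -9.646e-01 -2.637e-01]
 [-1.000e+00 -1.000e-04 -0.000e+00]]
plug 0 0.22011067097551915
plug 1 1.7909069977704157
plug 2 3.3617033245653123
plug 3 4.932499651360208
```

```bash
cat >> h.py <<'E'
def go(pos,jaw,verbose=True):
    """jaw yaw deg; prints row from measured pose"""
    s=arm.get_state(); p=s['position']; Rm=R.from_quat(s['eef_rot']).as_matrix()
    y=np.array([np.cos(np.radians(jaw)),np.sin(np.radians(jaw)),0]); x=np.array([0,0,-1.]); Rt=np.c_[x,y,np.cross(x,y)]
    d=Rm.T@(np.asarray(pos)-p)*1000; w=R.from_matrix(Rm.T@Rt).as_rotvec()
    print("t",s['t'],"pos",np.round(p,4),"jaw",np.degrees(np.arctan2(Rm[1,1],Rm[0,1])).round(2),"gap",round(s['finger_gap'],3),"F",np.round(s['wrist_force'],1))
    print("row",d.round(1),w.round(4))
E
python3 -c "
from h import *
go([.4320,.1713,.14],12.4)
go([.35,-.2,.19],-30)"
```

```text
t 1.5 pos [ 0.1516 -0.5546  0.1966] jaw -74.71 gap 0.999 F [ 0.4  0.4 -0.2]
row [  56.6 -626.3 -461.9] [-1.5204e+00 -1.0000e-04  0.0000e+00]
t 1.5 pos [ 0.1516 -0.5546  0.1966] jaw -74.71 gap 0.999 F [ 0.4  0.4 -0.2]
row [   6.6 -289.8 -284.9] [-0.7804 -0.      0.    ]
```

>>> apply_moves --rows "1 -36 -36 -0.1 0 0; 2 -72 -71 -0.2 0 0; 3 -109 -107 -0.3 0 0; 4 -145 -142 -0.4 0 0; 5 -181 -178 -0.5 0 0; 6 -217 -214 -0.6 0 0; 6 -254 -249 -0.7 0 0; 6 -290 -285 -0.8 0 0; 10 -330 -305 -0.9 0 0; 14 -371 -328 -1.0 0 0; 19 -412 -348 -1.1 0 0; 24 -452 -370 -1.2 0 0" --hand 1 --force 40

```text
t: 2.7
position: [0.3895, -0.0192, 0.1728]
eef_rot: [0.525, 0.474, -0.524, 0.475]
wrist_force: [0.8, -1.0, -0.5]
finger_gap: 1.001
```

```bash
python3 -c "
from h import *
go([.4320,.1713,.11],12.4)"
```

```text
t 2.7 pos [ 0.3895 -0.0192  0.1728] jaw -5.73 gap 1.001 F [ 0.8 -1.  -0.5]
row [  62.8   23.2 -193.9] [-0.3164  0.0006 -0.0014]
```

>>> apply_moves --rows "12 5 -40 -0.08 0 0; 25 9 -80 -0.16 0 0; 38 14 -120 -0.24 0 0; 50 19 -160 -0.3164 0 0; 58 22 -185 -0.3164 0 0; 62 23 -193 -0.3164 0 0; 62 23 -193 -0.3164 0 0; 62 23 -193 -0.3164 0 0"

```text
t: 3.5
position: [0.4324, 0.1676, 0.1109]
eef_rot: [0.444, 0.55, -0.444, 0.55]
wrist_force: [-0.2, -0.0, -0.0]
finger_gap: 1.0
```

```bash
python3 -c "
from h import *
go([.4320,.1713,.033],12.4)
for n in('top','side'):cv2.imwrite(f'pics/{n}1.png',arm.snapshot(n))
im=cv2.imread('pics/top1.png')[230:300,240:330];a=cv2.resize(im,None,fx=6,fy=6,interpolation=0)
im=cv2.imread('pics/side1.png')[190:280,330:420];b=cv2.resize(im,None,fx=4,fy=4,interpolation=0)
h=max(a.shape[0],b.shape[0]);z=np.zeros((h,0,3),np.uint8)
f=lambda q:cv2.copyMakeBorder(q,0,h-q.shape[0],0,0,0)
o=np.hstack([f(b),f(a)])[:, :]; print(o.shape);cv2.imwrite('pics/c1.png',cv2.resize(o,None,fx=.85,fy=.85))
"
```

```text
t 3.5 pos [0.4324 0.1676 0.1109] jaw 12.13 gap 1.0 F [-0.2 -0.  -0. ]
row [77.9  0.4 -3.7] [-0.0046  0.0005 -0.0002]
(420, 900, 3)
```

View pics/c1.png

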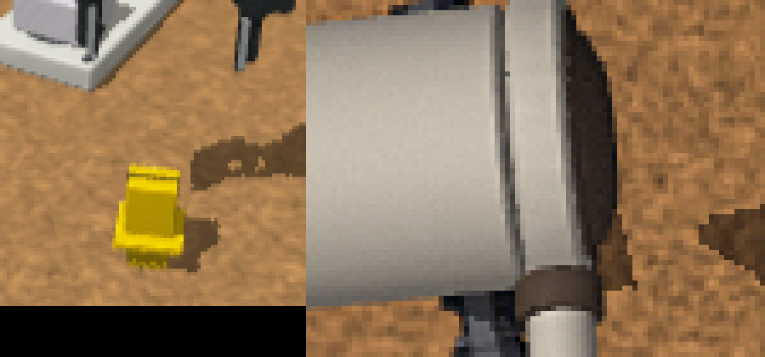

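>>> apply_moves --rows "15 0.4 -3 0 0 0; 35 0.4 -3.7 0 0 0; 55 0.4 -3.7 0 0 0; 70 0.4 -3.7 0 0 0; 78 0.4 -3.7 0 0 0; 78 0.4 -3.7 0 0 0; 78 0.4 -3.7 0 0 0"

```text
t: 4.3
position: [0.4326, 0.1719, 0.0334]
eef_rot: [0.445, 0.55, -0.444, 0.55]
wrist_force: [-0.8, 0.1, 0.9]
finger_gap: 0.999
```

```bash
python3 -c "
from h import *
go([.4320,.1713,.033],12.4)
cv2.imwrite('pics/side2.png',arm.snapshot('side'))
im=cv2.imread('pics/side2.png')[190:280,320:430];b=cv2.resize(im,None,fx=6,fy=6,interpolation=0);cv2.imwrite('pics/c2.png',b)
"
```

```text
t 4.3 pos [0.4326 0.1719 0.0334] jaw 12.13 gap 0.999 F [-0.8  0.1  0.9]
row [ 0.4 -0.7  0.5] [-0.0047  0.0002 -0.0013]
```

View pics/c2.png

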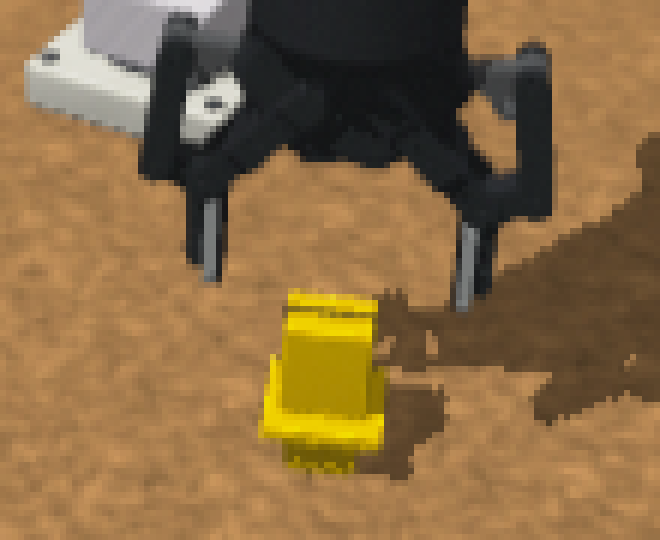

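```bash
python3 -c "
from h import *
s=arm.get_state();p=s['position'];Rm=R.from_quat(s['eef_rot']).as_matrix()
f=lambda P:((proj('side',P)-[320,190]+.5)*6).round().tolist()
print(f(p),[f(p+Rm@[-.013,q,0]) for q in(.0425,-.0425)],[f(p+Rm@[-.03,q,0]) for q in(.0425,-.0425)])
cv2.imwrite('pics/top2.png',arm.snapshot('top'))
a=proj('side',[p])[0]; print(atz('side',(355.3,236.5),.047),atz('side',(397.2,241.3),.047))
"
```

```text
[[322.0, 387.0]] [[[213.0, 347.0]], [[436.0, 373.0]]] [[[215.0, 312.0]], [[440.0, 337.0]]]
[0.48778812 0.14041061 0.047     ] [0.39009514 0.12038281 0.047     ]
```

View pics/top2.png

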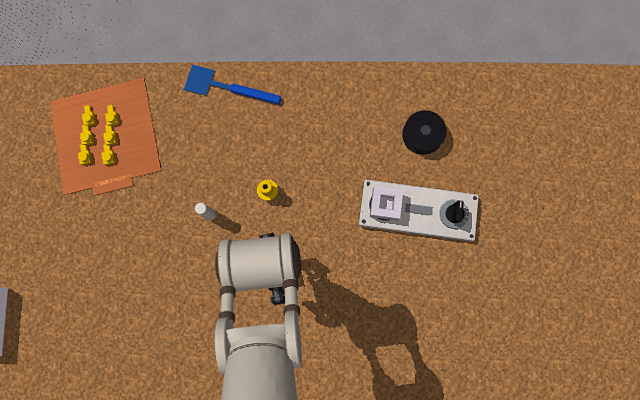

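View pics/side2.png

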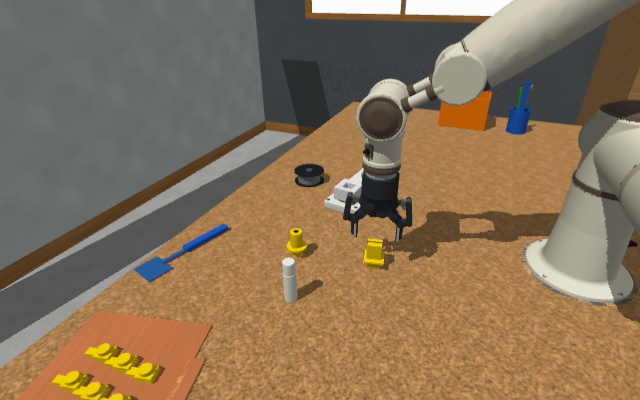

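```bash
python3 -c "
from h import *
im=cv2.imread('pics/side2.png')[190:290,330:490];b=cv2.resize(im,None,fx=5,fy=5,interpolation=0);cv2.imwrite('pics/c3.png',b)
g=atz('top',(302.4,286.2),0); print('head shadow tip',g)
p=[.4326,.1719,.1109]
print(proj('side',[[.4326,.1719,.1109]]), arm.get_state()['t'])
"
```

```text
head shadow tip [0.39558552 0.11729395 0.        ]
[[375.20768323 226.30325115]] 4.4
```

View pics/c3.png

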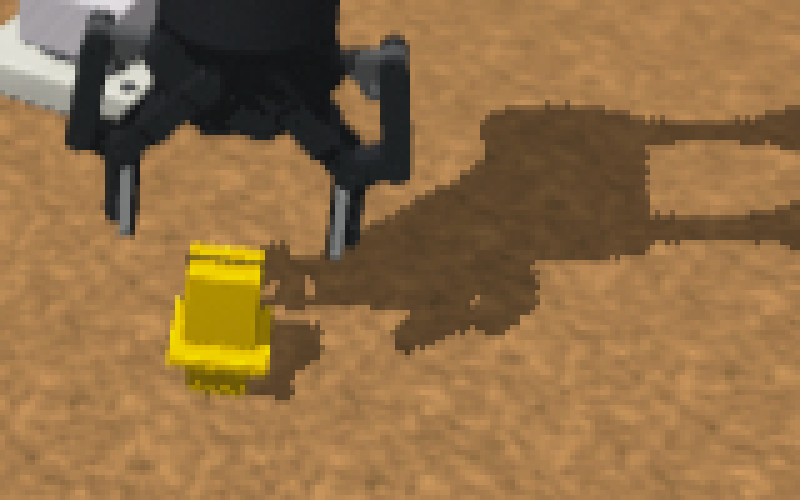

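```bash
python3 -c "
from h import *
g=atz('side',(410.5,259),0); l=np.array([.334,.554,1]); l/=np.linalg.norm(l)
for sp in [(410.5,259),(412,258)]:
  g=atz('side',sp,0)
  o,d=ray('side',(397.5,241)); d/=np.linalg.norm(d)
  A=np.c_[l,-d]; t=np.linalg.lstsq(A,o-g,rcond=None)[0]; print(g,g+l*t[0],o+d*t[1])
"
```

```text
[0.35490465 0.11395153 0.        ] [0.38069061 0.15672225 0.07720347] [0.38277312 0.15819642 0.07569122]
[0.35237521 0.10878145 0.        ] [0.37817    0.15156682 0.07722991] [0.38330378 0.15520093 0.07350193]
```

>>> apply_moves --rows "-15 0 0 0 0 0; -30 0 0 0 0 0; -30 0 0 0 0 0; -30 0 0 0 0 0; -30 0 0 0 0 0; -30 0 0 0 0 0; -30 0 0 0 0 0; -30 0 0 0 0 0" --hand -0.6

```text
t: 5.2
position: [0.4316, 0.1721, 0.0623]
eef_rot: [0.444, 0.55, -0.444, 0.55]
wrist_force: [0.4, -0.2, 0.0]
finger_gap: 0.203
```

```bash
python3 -c "
from h import *
go([.4320,.1713,.033],12.4)
cv2.imwrite('pics/side3.png',arm.snapshot('side'))
im=cv2.imread('pics/side3.png')[190:280,320:430];b=cv2.resize(im,None,fx=6,fy=6,interpolation=0);cv2.imwrite('pics/c4.png',b)
s=arm.get_state();p=s['position'];Rm=R.from_quat(s['eef_rot']).as_matrix()
print(((proj('side',[p,p+Rm@[-.019,0,0]])-[320,190]+.5)*6).round().tolist())
"
```

```text
t 5.2 pos [0.4316 0.1721 0.0623] jaw 12.17 gap 0.203 F [ 0.4 -0.2  0. ]
row [29.3  0.2  0.9] [-0.004  -0.0001  0.0006]
[[329.0, 328.0], [332.0, 287.0]]
```

View pics/c4.png

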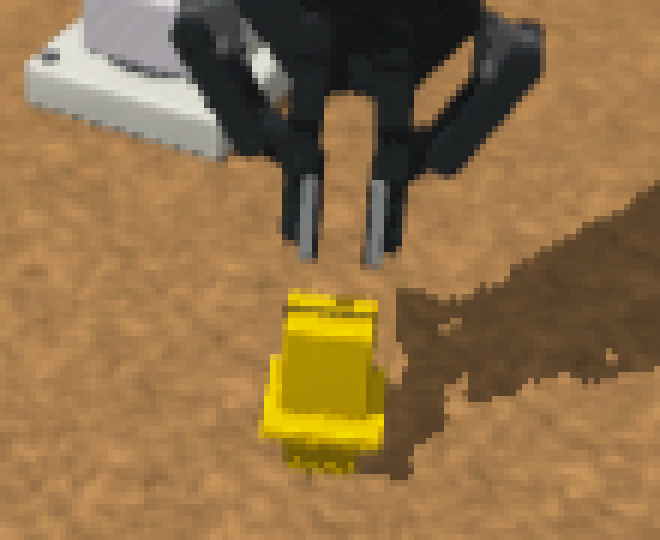

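```bash
python3 -c "
from h import *
s=arm.get_state();p=s['position'];Rm=R.from_quat(s['eef_rot']).as_matrix()
for dx in(0,-.025,-.03,-.035,-.04): print(dx,((proj('side',[p+Rm@[dx,0,0],p+Rm@[dx,0,-.011]])-[320,190]+.5)*6).round().tolist())
"
```

```text
0 [[329.0, 328.0], [326.0, 345.0]]
-0.025 [[333.0, 274.0], [330.0, 291.0]]
-0.03 [[333.0, 263.0], [331.0, 280.0]]
-0.035 [[334.0, 252.0], [332.0, 269.0]]
-0.04 [[335.0, 241.0], [333.0, 258.0]]
```

```bash
python3 -c "
from h import *
p=np.array([.1515,-.554,.1956]);q=[0.7008736223023887, 0.09473364146000282, -0.7007727628074572, 0.0933768581804915];Rm=R.from_quat(q).as_matrix()
P=[p+Rm@[dx,j,0] for dx in(0,-.013,-.05) for j in(0,.0425,-.0425)]
u=proj('side',P);print(u.round(1).tolist())
im=cv2.imread('pics/side0.png')[30:130,500:600];b=cv2.resize(im,None,fx=6,fy=6,interpolation=0)
for a in u: cv2.circle(b,tuple(int(v) for v in (a-[500,30]+.5)*6),3,(0,0,255),-1)
cv2.imwrite('pics/c5.png',b)
for n in C:
  c=C[n];print(n,-cv2.Rodrigues(c['rvec'])[0].T@c['tvec'])
print(proj('top',P[:1]))
"
```

```text
[[518.8, 112.0], [515.0, 108.4], [522.7, 115.8], [519.7, 108.2], [515.9, 104.7], [523.8, 112.0], [522.5, 97.2], [518.6, 94.0], [526.7, 100.7]]
side [0.26134234 0.84365492 0.57666907]
top [0.39565626 0.06081976 1.1986677 ]
[[648.49482596 416.83667504]]
```

View pics/c5.png

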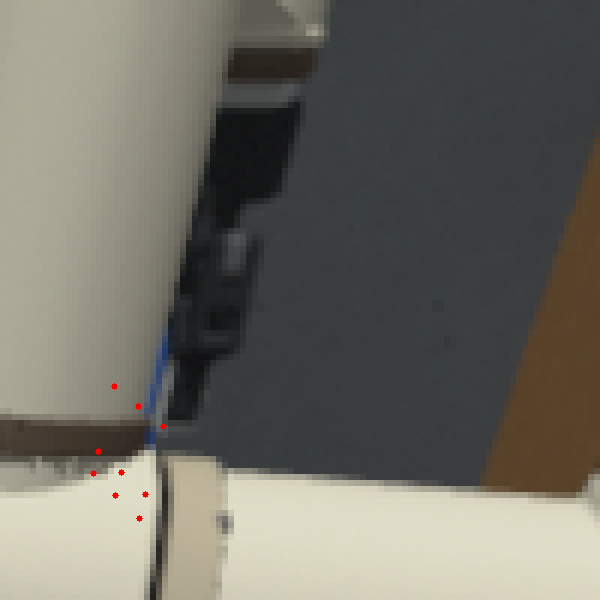

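>>> apply_moves --rows "0 5 -4 0 0 0; 0 5 -4 0 0 0; 0 5 -4 0 0 0; 5 5 -4 0 0 0; 10 5 -4 0 0 0; 20 5 -4 0 0 0; 30 5 -4 0 0 0; 40 5 -4 0 0 0; 48 5 -4 0 0 0; 52 5 -4 0 0 0; 52 5 -4 0 0 0" --hand 1

```text
t: 6.35
position: [0.4353, 0.1771, 0.0098]
eef_rot: [0.444, 0.551, -0.445, 0.55]
wrist_force: [-1.2, -0.1, -0.0]
finger_gap: 1.001
```

```bash
python3 -c "
from h import *
go([.4355,.1771,.010],12.4)
cv2.imwrite('pics/side4.png',arm.snapshot('side'))
im=cv2.imread('pics/side4.png')[190:290,320:450];b=cv2.resize(im,None,fx=6,fy=6,interpolation=0);cv2.imwrite('pics/c6.png',b)
"
```

```text
t 6.35 pos [0.4353 0.1771 0.0098] jaw 12.17 gap 1.001 F [-1.2 -0.1 -0. ]
row [-0.2  0.2  0. ] [-0.0041 -0.0001  0.0015]
```

View pics/c6.png

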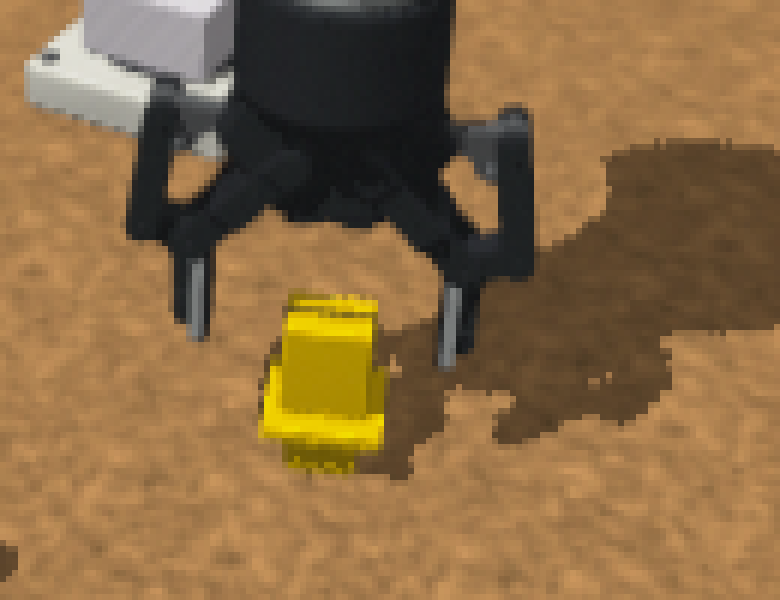

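```bash
python3 -c "
from h import *
from scipy.optimize import least_squares
def sol(tip,sh):
  f=lambda v: np.r_[proj('side',[v])[0]-tip, proj('side',[[v[0]-.334*v[2],v[1]-.554*v[2],0]])[0]-sh]
  r=least_squares(f,[.39,.16,.05],x_scale=.01);return r.x.round(4),r.fun.round(1)
o=np.array([320,190])-.5
print(sol(o+np.array([447,368])/6,o+np.array([500,440])/6))
print(sol(o+np.array([442,366])/6,o+np.array([497,436])/6))
# check light: plug's visible shadow corners from initial side crop (12x, origin 345,225)
s=arm.get_state();p=s['position'];Rm=R.from_quat(s['eef_rot']).as_matrix()
print('exp', p+Rm@[-.013,-.0425,-.011],p+Rm@[-.013,-.0425,.011])
pl=lambda x,y,z:(np.array([.4321+.976*x-.218*y,.1713+.218*x+.976*y,z]))
for c in [(-.017,.013),(-.017,-.013)]:
  v=pl(*c,.068); print('plug shadow px12',((proj('side',[[v[0]-.334*v[2],v[1]-.554*v[2],0]])[0]-[345,225]+.5)*12).round())
"
```

```text
(array([0.3865, 0.165 , 0.0522]), array([ 0.2, -0.2, -0.2,  0.2]))
(array([0.3883, 0.1635, 0.0519]), array([ 0.4, -0.3, -0.4,  0.3]))
exp [0.3919402  0.17892103 0.02342415] [0.39657794 0.15741542 0.02342355]
plug shadow px12 [585. 455.]
plug shadow px12 [589. 374.]
```

>>> apply_moves --rows "4 0 -6 0 0 0; 4 0 -6 0 0 0; 4 0 -6 0 0 0"

```text
t: 6.7
position: [0.4347, 0.1833, 0.0067]
eef_rot: [0.444, 0.55, -0.444, 0.55]
wrist_force: [0.5, 0.2, 0.4]
finger_gap: 1.001
```

>>> apply_moves --rows "0 0 0 0 0 0; 0 0 0 0 0 0; 0 0 0 0 0 0; 0 0 0 0 0 0; 0 0 0 0 0 0; 0 0 0 0 0 0; 0 0 0 0 0 0; 0 0 0 0 0 0" --hand -1 --force 40

```text
t: 7.5
position: [0.4345, 0.183, 0.0067]
eef_rot: [0.444, 0.55, -0.444, 0.55]
wrist_force: [-2.9, -0.1, 4.4]
finger_gap: 0.394
```

```bash
python3 -c "
from h import *
go([.4355,.1771,.010],12.4)
cv2.imwrite('pics/side5.png',arm.snapshot('side'))
im=cv2.imread('pics/side5.png')[190:290,320:450];b=cv2.resize(im,None,fx=6,fy=6,interpolation=0);cv2.imwrite('pics/c7.png',b)
"
```

```text
t 7.5 pos [0.4345 0.183  0.0067] jaw 12.17 gap 0.394 F [-2.9 -0.1  4.4]
row [-3.3 -0.3  6. ] [-0.004  -0.      0.0003]
```

View pics/c7.png

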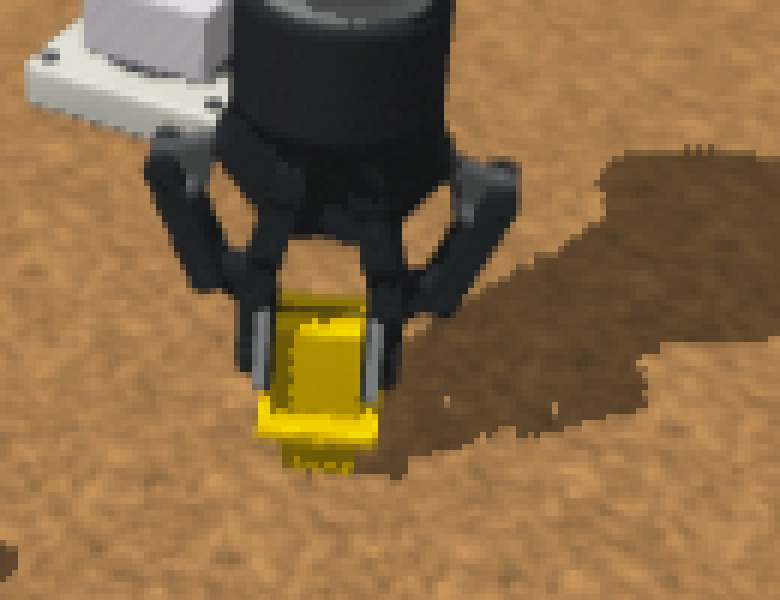

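>>> apply_moves --rows "-10 0 0 0 0 0; -30 0 0 0 0 0; -60 0 0 0 0 0; -90 0 0 0 0 0; -110 0 0 0 0 0; -110 0 0 0 0 0"

```text
t: 8.15
position: [0.4376, 0.1834, 0.1202]
eef_rot: [0.446, 0.548, -0.442, 0.552]
wrist_force: [0.9, -0.0, -0.2]
finger_gap: 0.394
```

```bash
python3 -c "
from h import *
go([.5865,-.0610,.095],-7)
cv2.imwrite('pics/side6.png',arm.snapshot('side'))
im=cv2.imread('pics/side6.png')[120:240,310:440];b=cv2.resize(im,None,fx=5,fy=5,interpolation=0);cv2.imwrite('pics/c8.png',b)
"
```

```text
t 8.15 pos [0.4376 0.1834 0.1202] jaw 12.17 gap 0.394 F [ 0.9 -0.  -0.2]
row [ 26.   93.9 270.3] [ 0.3346 -0.0008 -0.0079]
```

View pics/c8.png

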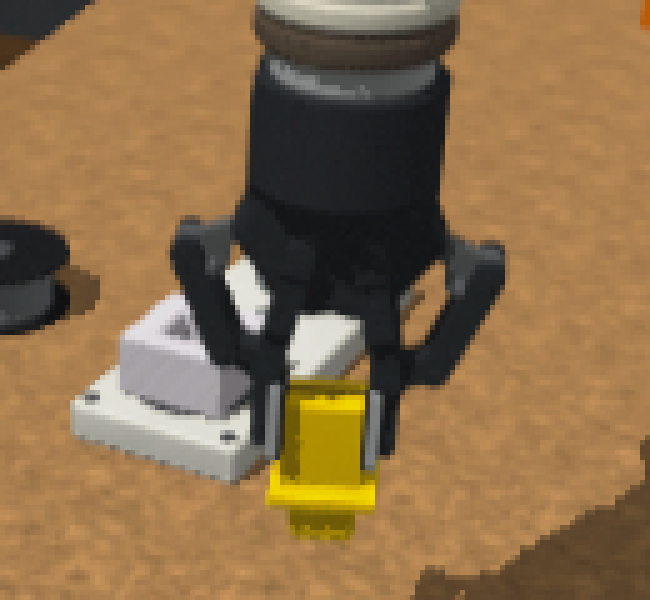

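>>> apply_moves --rows "0 12 34 0.05 0 0; 0 24 68 0.1 0 0; 0 35 102 0.15 0 0; 0 47 136 0.2 0 0; 0 59 170 0.25 0 0; 0 71 204 0.3 0 0; 5 82 237 0.334 0 0; 10 90 260 0.334 0 0; 20 94 270 0.334 0 0; 26 94 270 0.334 0 0; 26 94 270 0.334 0 0; 26 94 270 0.334 0 0"

```text
t: 9.4
position: [0.5824, -0.0597, 0.0899]
eef_rot: [-0.529, -0.47, 0.529, -0.468]
wrist_force: [-0.3, 0.2, -1.2]
finger_gap: 0.398
```

```bash
python3 -c "
from h import *
go([.5865,-.0610,.095],-7)
for n in('side','top'):cv2.imwrite(f'pics/{n}7.png',arm.snapshot(n))
im=cv2.imread('pics/side7.png')[120:220,300:400];b=cv2.resize(im,None,fx=6,fy=6,interpolation=0);cv2.imwrite('pics/c9.png',b)
im=cv2.imread('pics/top7.png')[150:270,330:490];b=cv2.resize(im,None,fx=5,fy=5,interpolation=0);cv2.imwrite('pics/c9t.png',b)
"
```

```text
t 9.4 pos [ 0.5824 -0.0597  0.0899] jaw -6.89 gap 0.398 F [-0.3  0.2 -1.2]
row [-5.1  4.2  0.8] [ 0.0019 -0.0006  0.0017]
```

View pics/c9.png

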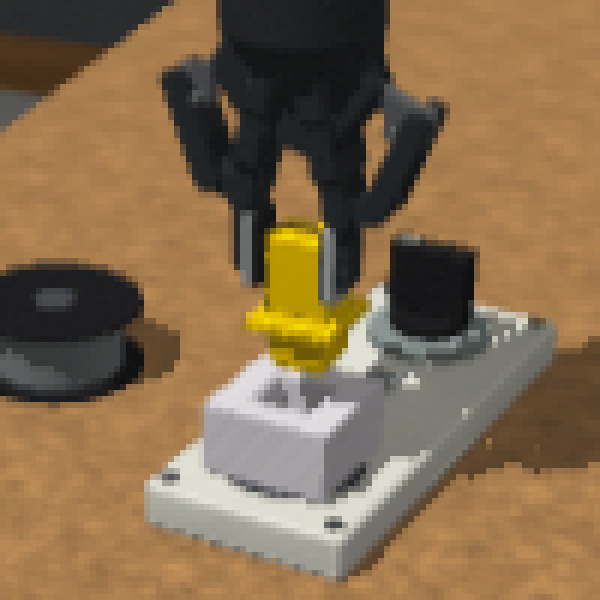

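View pics/c9t.png

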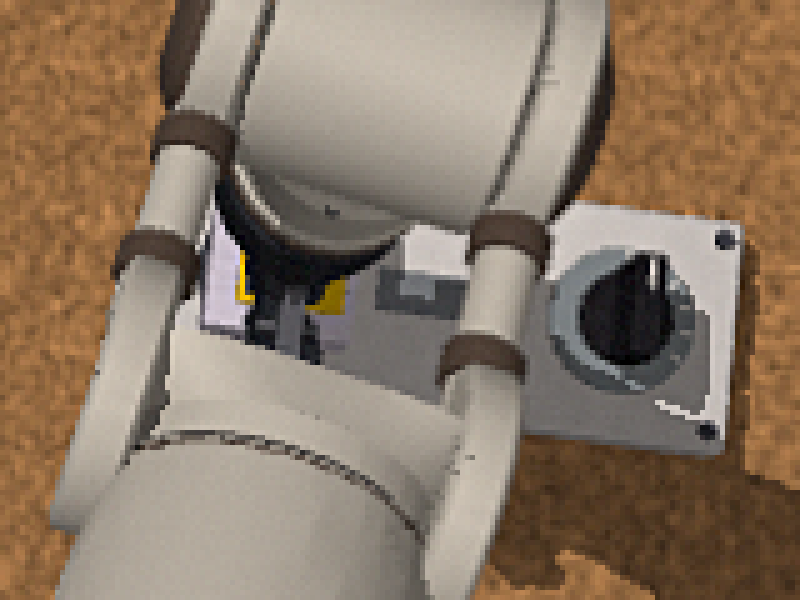

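```bash
python3 -c "
import cv2
im=cv2.imread('pics/side7.png')[150:205,325:385];b=cv2.resize(im,None,fx=10,fy=10,interpolation=0)
im=cv2.imread('pics/top7.png')[185:235,365:410];c=cv2.resize(im,None,fx=12,fy=12,interpolation=0)
cv2.imwrite('pics/d1.png',b);cv2.imwrite('pics/d2.png',c)
"
```

```text
(no output)
```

View pics/d1.png

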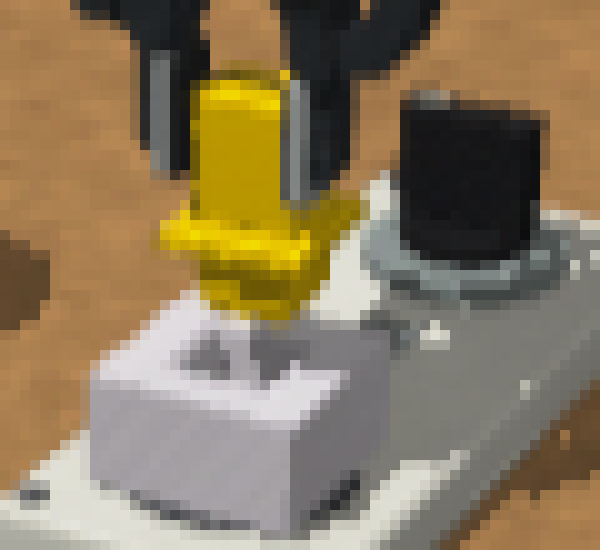

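View pics/d2.png

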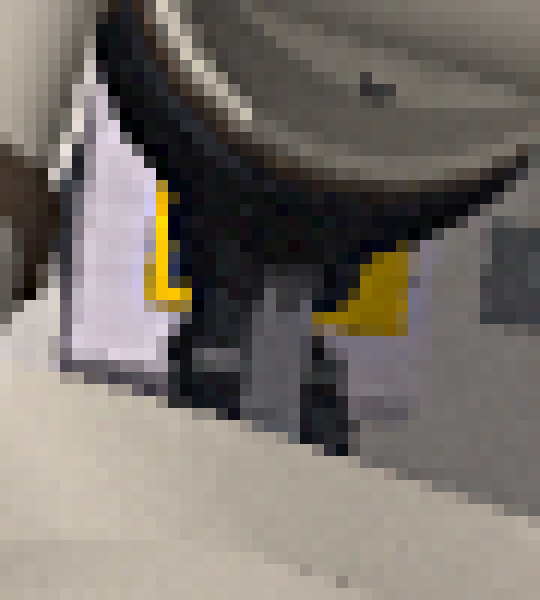

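```bash
cat > f1.py <<'E'
from fit import *
def fit4(obs,p0,yaw=None):
    def f(p):
        return np.concatenate([(proj(n,T([p[0],p[1],p[3] if yaw is None else yaw],P)+[0,0,p[2]])-q).ravel() for n,P,q in obs]+([] if yaw is None else [[0]]))
    r=least_squares(f,p0); return r.x,r.fun
h=.023
obs=[("top",[[-h,h,.006],[-h,-h,.006]],px((365,185),12,[(146,306),(409,336)])),
 ("side",[[h,h,.006],[-h,h,.006],[-h,-h,.006]],px((325,150),10,[(160,227),(312,244),(368,197)])),
 ("side",[[h,h,0],[-h,h,0]],px((325,150),10,[(162,252),(308,266)]))]
r,e=fit4(obs,[.58,-.07,.105,-.12]);print(r.round(4),e[:14].reshape(-1,2).round(2).tolist())
r,e=fit4(obs,[.58,-.07,.105,-.12],yaw=-.12);print(r.round(4),e[:14].reshape(-1,2).round(2).tolist())
E
python3 f1.py;python3 -c "
from h import *
s=arm.get_state();print(s['t']);go([.58,-.06,.09],-6.9)"
```

```text
[ 0.5772 -0.0697  0.1089 -0.0516] [[0.41, 1.32], [0.01, 0.08], [-0.42, -0.38], [-0.54, 1.01], [-0.09, -0.7], [-0.65, -0.98], [-0.21, 0.74]]
[ 0.577  -0.0714  0.1082 -0.12  ] [[0.5, 0.71], [-0.02, 0.92], [-0.37, -0.69], [-1.01, 1.13], [0.47, -0.36], [-0.6, -1.29], [-0.68, 0.85]]
9.5
t 9.5 pos [ 0.5833 -0.0601  0.0909] jaw -6.89 gap 0.392 F [-0.1 -0.6 -1.1]
row [ 0.9 -3.3  0.3] [ 0.0002 -0.0001 -0.0003]
```

>>> apply_moves --rows "4 6.5 0.2 0 0 0; 10 6.5 0.2 0 0 0; 13 6.5 0.2 0 0 0; 13 6.5 0.2 0 0 0; 13 6.5 0.2 0 0 0"

```text
t: 10.0
position: [0.5897, -0.062, 0.0774]
eef_rot: [-0.529, -0.469, 0.53, -0.469]
wrist_force: [-0.3, -0.7, -0.1]
finger_gap: 0.391
```

```bash
python3 -c "
from h import *
go([.5898,-.0611,.078],-6.95)
for n in('side','top'):cv2.imwrite(f'pics/{n}8.png',arm.snapshot(n))
im=cv2.imread('pics/side8.png')[150:205,325:385];b=cv2.resize(im,None,fx=10,fy=10,interpolation=0)
im=cv2.imread('pics/top8.png')[185:235,365:410];c=cv2.resize(im,None,fx=12,fy=12,interpolation=0)
cv2.imwrite('pics/d3.png',b);cv2.imwrite('pics/d4.png',c)
"
```

```text
t 10.0 pos [ 0.5897 -0.062   0.0774] jaw -6.97 gap 0.391 F [-0.3 -0.7 -0.1]
row [-0.6  0.  -1. ] [-0.0003 -0.0001  0.0005]
```

View pics/d3.png

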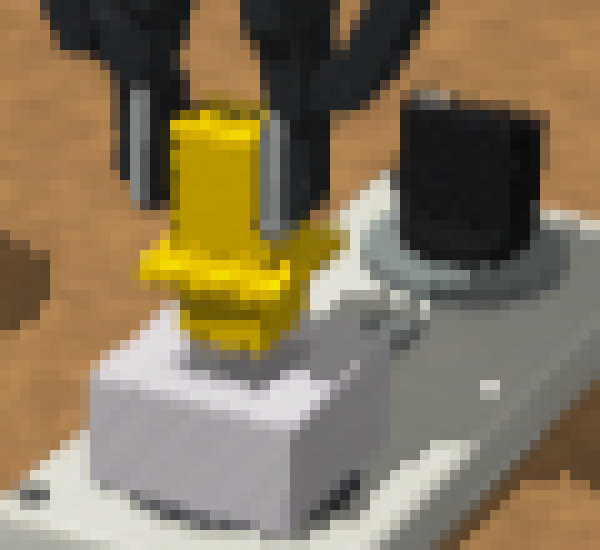

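View pics/d4.png

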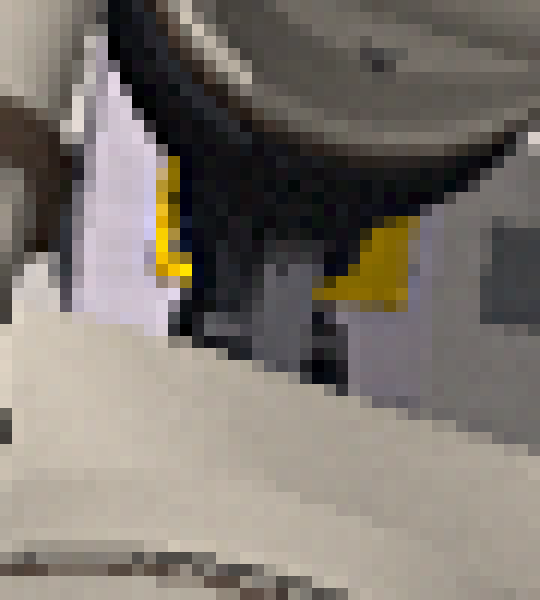

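```bash
cat > f2.py <<'E'
from fit import *
import sys
def fit4(obs,p0,yaw):
    f=lambda p:np.concatenate([(proj(n,T([p[0],p[1],yaw],P)+[0,0,p[2]])-q).ravel() for n,P,q in obs])
    r=least_squares(f,p0,loss='soft_l1'); return r.x,r.fun
def sq(h,z,k=1): return np.array([[h,h*k,z],[-h,h*k,z],[-h,-h*k,z],[h,-h*k,z]])
def over(n,o,s,img,p,yaw,out,w=60,hh=55):
    b=cv2.resize(cv2.imread(img)[o[1]:o[1]+hh,o[0]:o[0]+w],None,fx=s,fy=s,interpolation=0)
    def dr(P,col):
        u=((proj(n,P)-o+.5)*s).round().astype(int); cv2.polylines(b,[u.reshape(-1,1,2)],True,col,1)
    m=lambda P:T([p[0],p[1],yaw],P)+[0,0,p[2]]
    for P in(sq(.023,.006),sq(.023,0),sq(.012,-.022),sq(.014,0),sq(.017,.046,13/17)): dr(m(P),(0,0,255))
    for hh_ in(.01525,.033): dr(T([.5839,-.0718,-.1216],sq(hh_,.064)),(0,255,0))
    cv2.imwrite(out,b)
if __name__=="__main__":
    h=.023;yaw=-.1216
    obs=[("top",sq(h,.006)[1:3],px((365,185),12,[(156,279),(409,311)])),
     ("side",sq(h,.006)[:3],px((325,150),10,[(141,254),(292,270),(348,229)])),
     ("side",sq(.012,-.022)[:2],px((325,150),10,[(190,345),(265,358)])),
     ("side",sq(.017,.046,13/17)[:1],px((325,150),10,[(170,119)]))]
    for ob in(obs,obs[1:]):
        r,e=fit4(ob,[.58,-.07,.1],yaw);print(r.round(4),e.reshape(-1,2).round(2).tolist())
    r,e=fit4(obs,[.58,-.07,.1],yaw)
    over("side",np.array([325,150]),10,"pics/side8.png",r,yaw,"pics/o1.png")
    over("top",np.array([365,185]),12,"pics/top8.png",r,yaw,"pics/o2.png",45,50)
E
python3 f2.py
```

```text
[ 0.584  -0.0739  0.0947] [[0.14, 0.67], [0.17, 0.71], [-0.5, 0.08], [-1.24, 2.04], [0.25, -0.1], [-0.39, -1.04], [-0.53, -0.45], [0.3, -0.01]]
[ 0.5795 -0.0643  0.0997] [[-0.25, 0.15], [-0.82, 2.15], [0.74, -0.06], [-0.08, -0.89], [-0.14, -0.28], [0.6, -0.09]]
```

View pics/o1.png

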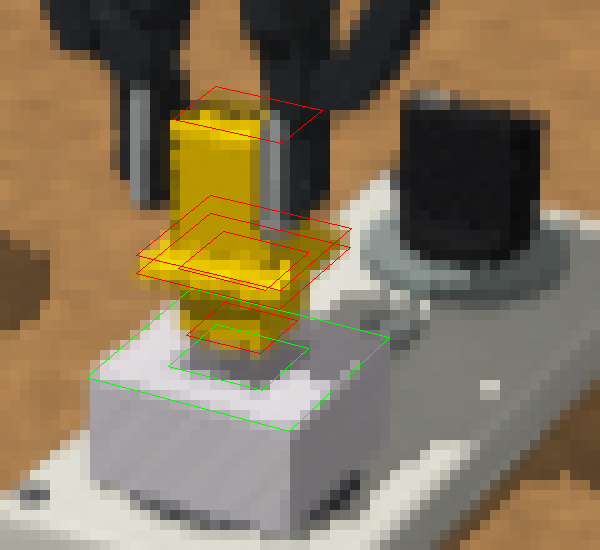

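View pics/o2.png

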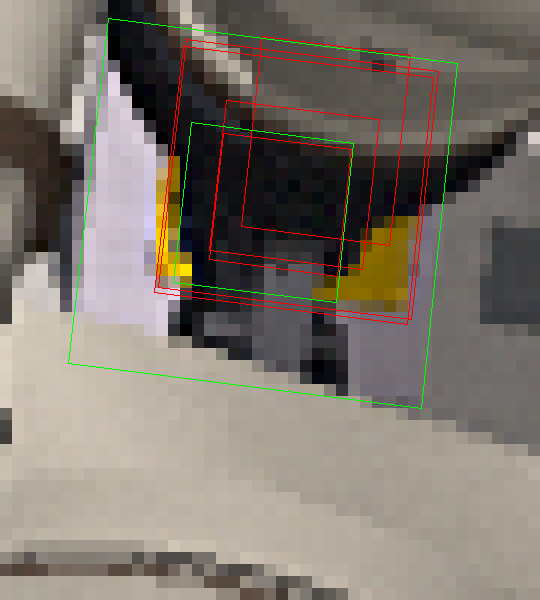

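>>> apply_moves --rows "0 -0.6 -2 0 0 0; 2 -0.6 -2 0 0 0; 4 -0.6 -2 0 0 0; 6 -0.6 -2 0 0 0; 8 -0.6 -2 0 0 0; 10 -0.6 -2 0 0 0; 11 -0.6 -2 0 0 0; 11 -0.6 -2 0 0 0"

```text
t: 10.9
position: [0.5893, -0.06, 0.0663]
eef_rot: [-0.529, -0.469, 0.53, -0.469]
wrist_force: [0.2, -0.6, -1.5]
finger_gap: 0.393
```

```bash
python3 -c "
from h import *
go([.5893,-.0599,.067],-6.95);print(arm.get_state()['moment'])
for n in('side','top'):cv2.imwrite(f'pics/{n}9.png',arm.snapshot(n))
im=cv2.imread('pics/side9.png')[150:205,325:385];b=cv2.resize(im,None,fx=10,fy=10,interpolation=0)
im=cv2.imread('pics/top9.png')[185:235,365:410];c=cv2.resize(im,None,fx=12,fy=12,interpolation=0)
cv2.imwrite('pics/d5.png',b);cv2.imwrite('pics/d6.png',c)
"
```

```text
t 10.9 pos [ 0.5893 -0.06    0.0663] jaw -6.97 gap 0.393 F [ 0.2 -0.6 -1.5]
row [-0.7 -0.1 -0.1] [-0.0003 -0.      0.0004]
[-0.03063351  0.0293495  -0.00040169]
```

View pics/d5.png

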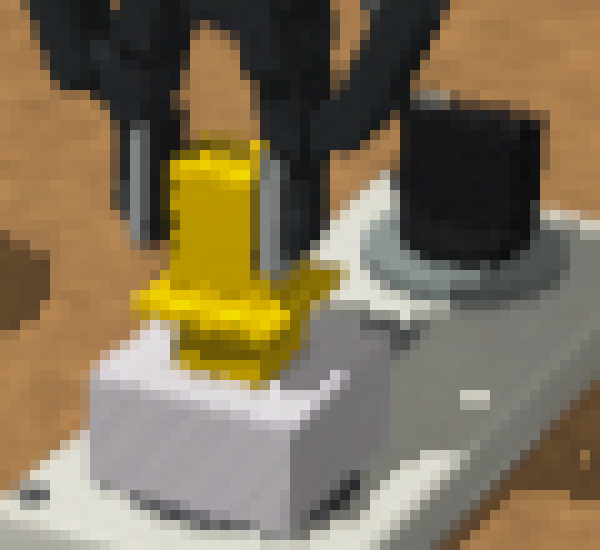

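View pics/d6.png

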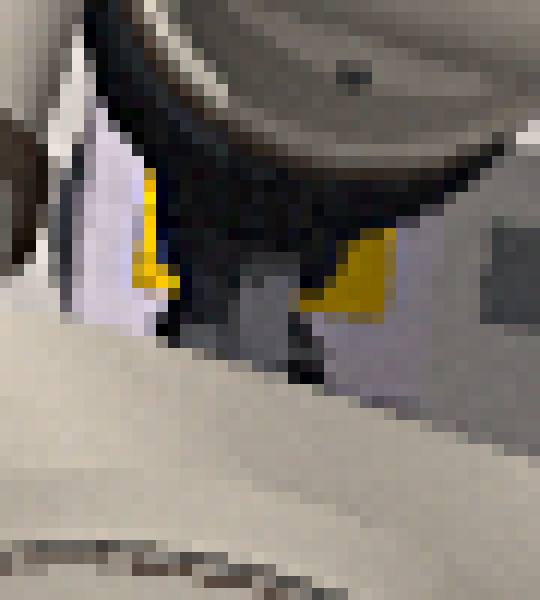

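Run:
```python
from f2 import *
h=.023;yaw=-.1216
obs=[("top",sq(h,.006)[1:3],px((365,185),12,[(133,290),(386,323)])),
     ("side",sq(h,.006)[[0,2]],px((325,150),10,[(133,293),(347,265)])),
     ("side",sq(.017,.046,13/17)[:1],px((325,150),10,[(170,160)]))]
for ob in(obs,obs[1:]):
    r,e=fit4(ob,[.58,-.07,.1],yaw);print(r.round(4),e.reshape(-1,2).round(2).tolist())
r=[.5839,-.0718,.0835]
print([(proj(n,T([r[0],r[1],yaw],P)+[0,0,r[2]])-q).round(2).tolist() for n,P,q in obs])
over("side",np.array([325,150]),10,"pics/side9.png",r,yaw,"pics/o3.png")
over("top",np.array([365,185]),12,"pics/top9.png",r,yaw,"pics/o4.png",45,50)
```

```text
[ 0.5843 -0.0708  0.0838] [[0.17, 0.33], [-0.0, 0.25], [-0.25, -0.0], [-0.25, 0.09], [-0.27, -0.2]]
[ 0.5854 -0.0758  0.0812] [[0.05, 0.01], [-0.06, 0.11], [0.01, -0.12]]
[[[0.62, 0.55], [0.44, 0.48]], [[0.01, -0.03], [-0.0, 0.06]], [[-0.0, -0.22]]]
```

View pics/o3.png

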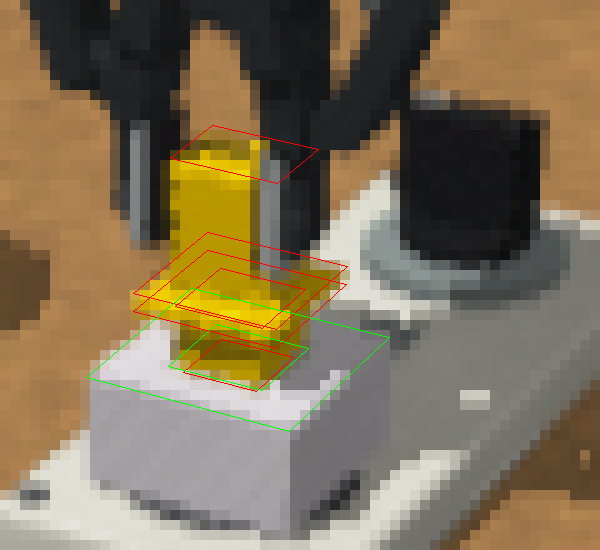

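View pics/o4.png

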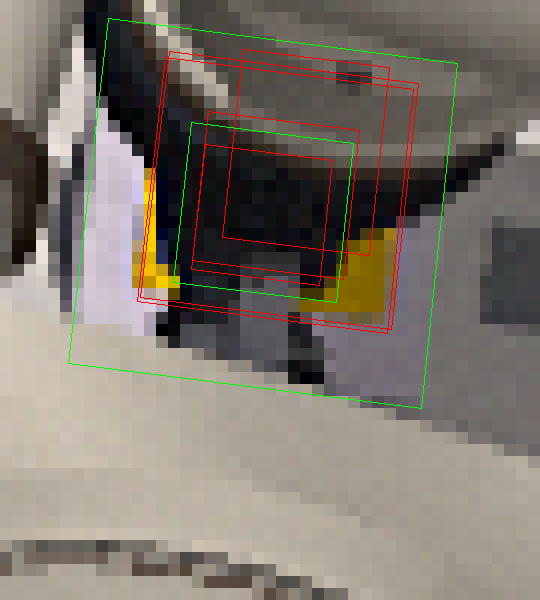

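>>> apply_moves --rows "2 0 0.4 0 0 0; 4 0 0.4 0 0 0; 6 0 0.4 0 0 0; 6 0 0.4 0 0 0"

```text
t: 11.4
position: [0.5891, -0.0603, 0.0601]
eef_rot: [-0.529, -0.469, 0.53, -0.468]
wrist_force: [0.3, 0.7, -0.9]
finger_gap: 0.395
```

```bash
python3 -c "
from h import *
go([.5893,-.0599,.047],-6.95);print(arm.get_state()['moment'])
"
```

```text
t 11.4 pos [ 0.5891 -0.0603  0.0601] jaw -6.97 gap 0.395 F [ 0.3  0.7 -0.9]
row [13.1  0.2 -0.5] [-0.0003 -0.0002  0.0008]
[ 0.01262404  0.04513161 -0.0127074 ]
```

>>> apply_moves --rows "2 0 0 0 0 0; 4 0 0 0 0 0; 6 0 0 0 0 0; 8 0 0 0 0 0; 9 0 0 0 0 0; 9 0 0 0 0 0"

```text
t: 12.0
position: [0.5893, -0.0604, 0.0514]
eef_rot: [-0.529, -0.469, 0.53, -0.469]
wrist_force: [0.5, -1.1, -0.8]
finger_gap: 0.392
```

```bash
python3 -c "
from h import *
go([.5893,-.0599,.047],-6.95);print(arm.get_state()['moment'])
for n in('side','top'):cv2.imwrite(f'pics/{n}10.png',arm.snapshot(n))
im=cv2.imread('pics/side10.png')[150:205,325:385];b=cv2.resize(im,None,fx=10,fy=10,interpolation=0)
cv2.imwrite('pics/d7.png',b)
"
```

```text
t 12.0 pos [ 0.5893 -0.0604  0.0514] jaw -6.97 gap 0.392 F [ 0.5 -1.1 -0.8]
row [ 4.4 -0.1 -0.5] [-0.0003 -0.0001  0.0004]
[ 0.0674037  -0.00287009 -0.03354377]
```

View pics/d7.png

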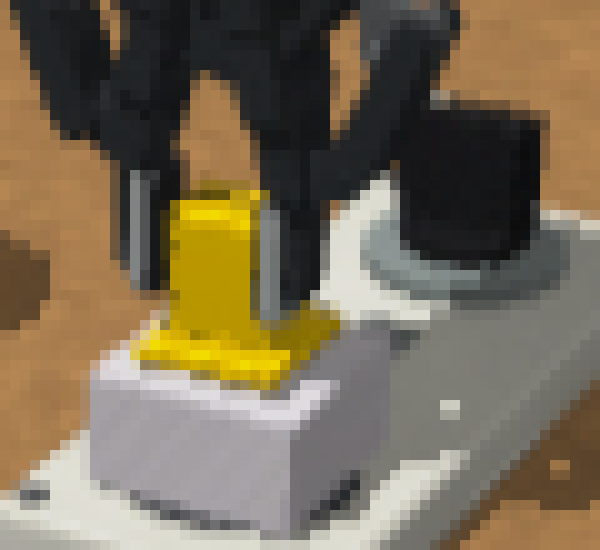

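>>> apply_moves --rows "1 0 0 0 0 0; 2 0 0 0 0 0; 3 0 0 0 0 0; 4 0 0 0 0 0; 4 0 0 0 0 0"

```text
t: 12.6
position: [0.5896, -0.0605, 0.0492]
eef_rot: [-0.529, -0.469, 0.529, -0.469]
wrist_force: [-4.5, 2.2, 9.1]
finger_gap: 0.395
```

```bash
python3 -c "
from h import *
go([.5893,-.0599,.047],-6.95);print(arm.get_state()['moment'])
"
```

```text
t 12.6 pos [ 0.5896 -0.0605  0.0492] jaw -6.96 gap 0.395 F [-4.5  2.2  9.1]
row [ 2.2 -0.4 -0.5] [-0.0002  0.0002  0.0001]
[0.12254372 0.76367229 0.01473312]
```

>>> apply_moves --rows "1 0 0 0 0 0; 1.5 0 0 0 0 0; 1.5 0 0 0 0 0"

```text
t: 12.9
position: [0.5895, -0.0604, 0.0484]
eef_rot: [-0.529, -0.469, 0.53, -0.469]
wrist_force: [-7.9, 1.8, 13.3]
finger_gap: 0.393
```

Run:
```python
from h import *
go([.5893,-.0599,.047],-6.95);print(arm.get_state()['moment'])
for n in('side','top'):cv2.imwrite(f'pics/{n}11.png',arm.snapshot(n))
from f2 import *
over("side",np.array([325,150]),10,"pics/side11.png",[.5839,-.0718,.064],-.1216,"pics/o5.png")
im=cv2.imread('pics/side11.png')[150:205,325:385];b=cv2.resize(im,None,fx=10,fy=10,interpolation=0)
cv2.imwrite('pics/d8.png',b)
```

```text
t 12.9 pos [ 0.5895 -0.0604  0.0484] jaw -6.96 gap 0.393 F [-7.9  1.8 13.3]
row [ 1.4 -0.2 -0.5] [-0.0001  0.0002  0.0006]
[ 0.27067508  1.23168208 -0.08350944]
```

View pics/o5.png

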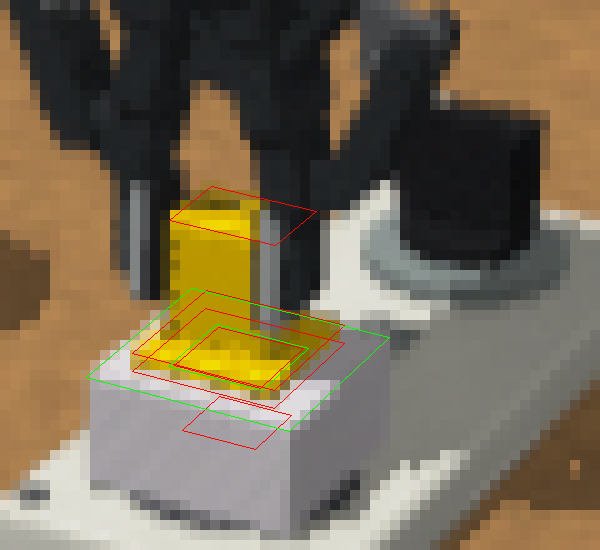

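View pics/d8.png

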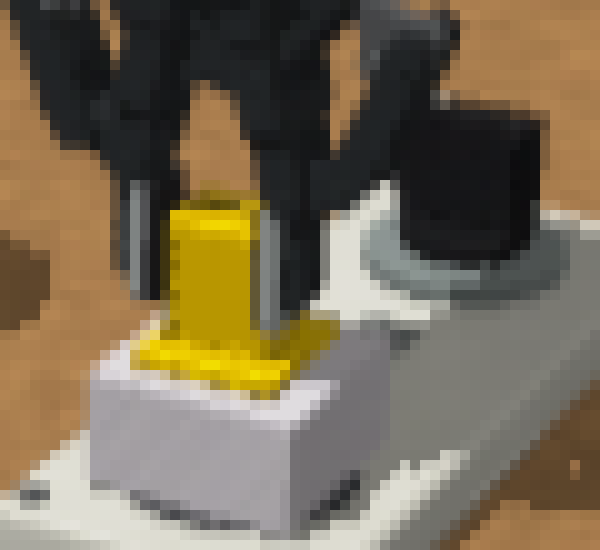

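>>> apply_moves --rows "-1 -0.5 0 0 0 0; -1.5 -0.5 0 0 0 0; -1.5 -0.5 0 0 0 0"

```text
t: 13.3
position: [0.5894, -0.0604, 0.0485]
eef_rot: [0.53, 0.468, -0.529, 0.469]
wrist_force: [-2.4, 0.1, 7.6]
finger_gap: 0.389
```

>>> apply_moves --rows "0 0 0 0 0 0; 0 0 0 0 0 0; 0 0 0 0 0 0; 0 0 0 0 0 0; 0 0 0 0 0 0; 0 0 0 0 0 0" --hand 0.6

```text
t: 13.9
position: [0.5889, -0.0604, 0.0475]
eef_rot: [-0.529, -0.469, 0.529, -0.469]
wrist_force: [-0.7, -0.3, 0.9]
finger_gap: 0.8
```

Run:
```python
from h import *
go([.5893,-.0599,.047],-6.95);print(arm.get_state()['moment'])
for n in('side','top'):cv2.imwrite(f'pics/{n}12.png',arm.snapshot(n))
from f2 import *
over("side",np.array([325,150]),10,"pics/side12.png",[.5839,-.0718,.064],-.1216,"pics/o6.png")
im=cv2.imread('pics/side12.png')[150:205,325:385];b=cv2.resize(im,None,fx=10,fy=10,interpolation=0)
cv2.imwrite('pics/d9.png',b)
```

```text
t 13.9 pos [ 0.5889 -0.0604  0.0475] jaw -6.97 gap 0.8 F [-0.7 -0.3  0.9]
row [ 0.5  0.3 -0.5] [-0.0003 -0.      0.0001]
[ 0.0258026   0.06112263 -0.01238799]
```

View pics/o6.png

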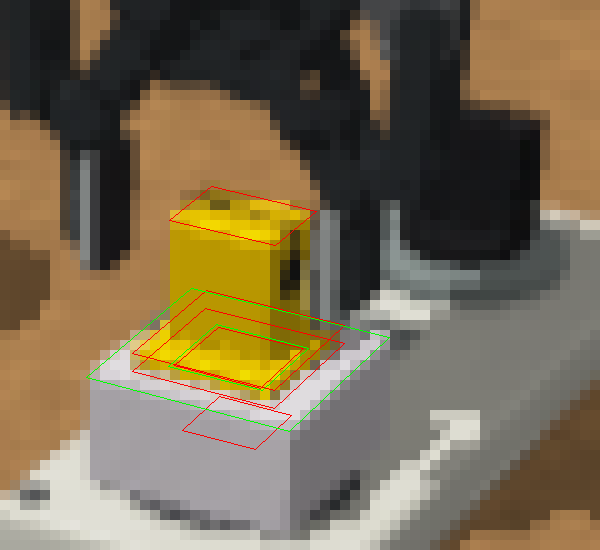

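View pics/d9.png

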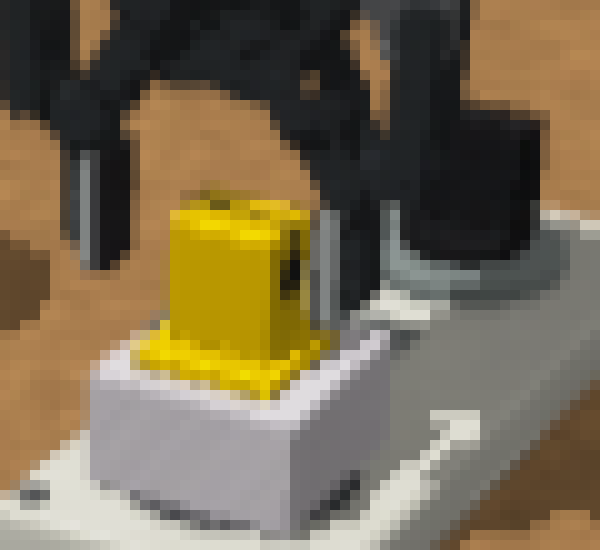

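>>> apply_moves --rows "-10 0 0 0 0 0; -25 0 0 0 0 0; -40 0 0 0 0 0; -55 0 0 0 0 0; -60 0 0 0 0 0; -60 0 0 0 0 0" --hand 0.8

```text
t: 14.6
position: [0.59, -0.0607, 0.1094]
eef_rot: [0.53, 0.468, -0.529, 0.47]
wrist_force: [-0.4, 0.5, -0.6]
finger_gap: 0.898
```

Run:
```python
from h import *
go([.5893,-.0599,.047],-6.95)
for n in('side','top'):cv2.imwrite(f'pics/{n}13.png',arm.snapshot(n))
from f2 import *
over("side",np.array([325,150]),10,"pics/side13.png",[.5839,-.0718,.064],-.1216,"pics/o7.png")
im=cv2.imread('pics/side13.png')[150:205,325:385];b=cv2.resize(im,None,fx=10,fy=10,interpolation=0)
cv2.imwrite('pics/d10.png',b)
im=cv2.imread('pics/top13.png')[150:270,330:490];b=cv2.resize(im,None,fx=5,fy=5,interpolation=0);cv2.imwrite('pics/d11.png',b)
```

```text
t 14.6 pos [ 0.59   -0.0607  0.1094] jaw -6.96 gap 0.898 F [-0.4  0.5 -0.6]
row [62.4 -0.9 -0.7] [-0.0003  0.0006 -0.0029]
```

View pics/o7.png

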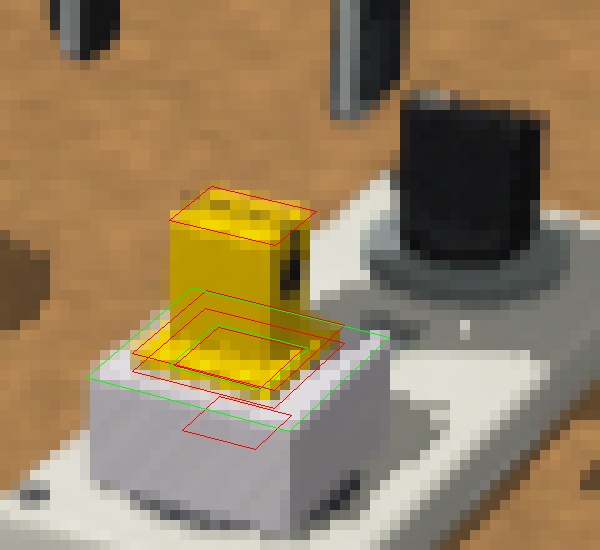

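View pics/d10.png

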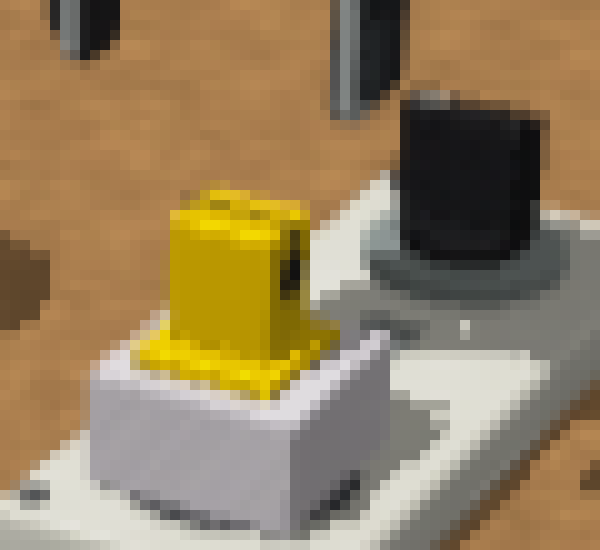

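View pics/d11.png

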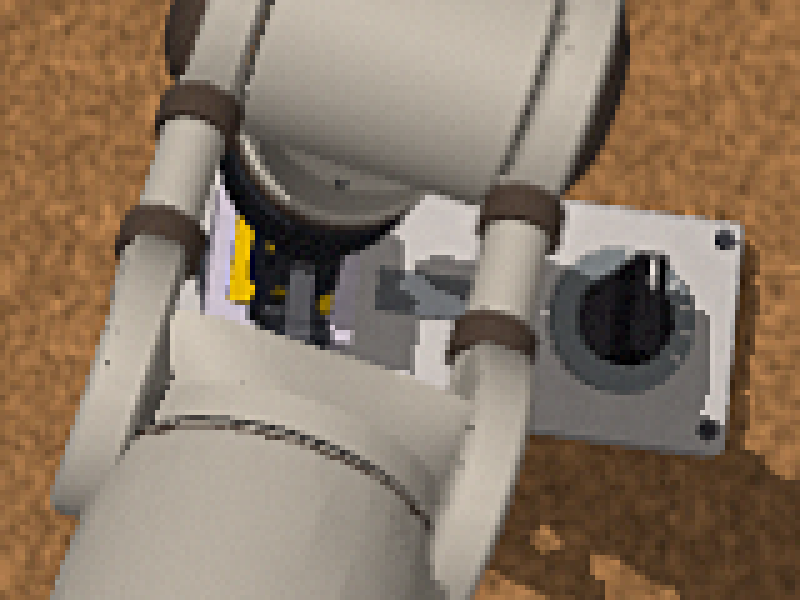

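>>> apply_moves --rows "0 0 0 0 0 0; 5 0 0 0 0 0; 10 0 0 0 0 0; 15 0 0 0 0 0; 20 0 0 0 0 0; 24 0 0 0 0 0; 24 0 0 0 0 0; 24 0 0 0 0 0; 24 0 0 0 0 0; 24 0 0 0 0 0" --hand -1

```text
t: 15.7
position: [0.5892, -0.0605, 0.084]
eef_rot: [0.53, 0.468, -0.529, 0.469]
wrist_force: [0.1, 0.2, -0.3]
finger_gap: -0.001
```

>>> apply_moves --rows "2 0 0 0 0 0; 3 0 0 0 0 0; 4 0 0 0 0 0; 4 0 0 0 0 0"

```text
t: 16.1
position: [0.5888, -0.0603, 0.0794]
eef_rot: [-0.529, -0.469, 0.53, -0.469]
wrist_force: [0.2, 0.2, 0.4]
finger_gap: 0.005
```

>>> apply_moves --rows "1 0 0 0 0 0; 2 0 0 0 0 0; 3 0 0 0 0 0; 3 0 0 0 0 0"

```text
t: 16.5
position: [0.5888, -0.0603, 0.0764]
eef_rot: [-0.529, -0.469, 0.53, -0.469]
wrist_force: [-0.0, -0.3, 0.3]
finger_gap: -0.002
```

Run:
```python
from h import *
go([.5893,-.0599,.047],-6.95)
for n in('side',):cv2.imwrite(f'pics/{n}14.png',arm.snapshot(n))
im=cv2.imread('pics/side14.png')[150:205,325:385];b=cv2.resize(im,None,fx=10,fy=10,interpolation=0)
cv2.imwrite('pics/d12.png',b)
```

```text
t 16.5 pos [ 0.5888 -0.0603  0.0764] jaw -6.97 gap -0.002 F [-0.  -0.3  0.3]
row [29.4  0.5 -0.5] [-0.0004 -0.0001  0.0004]
```

View pics/d12.png

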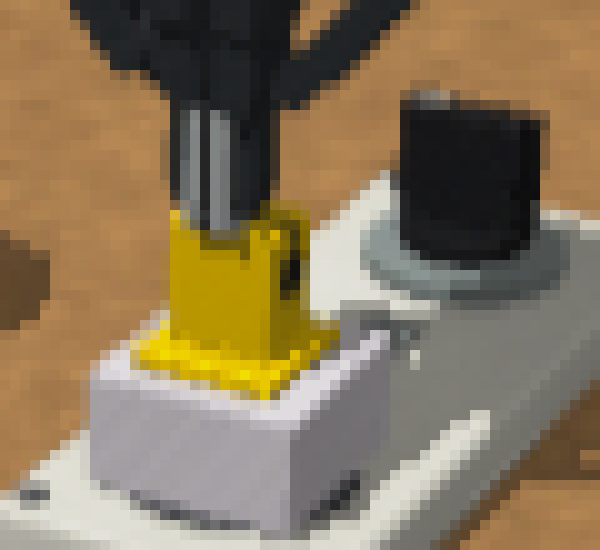

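>>> apply_moves --rows "1 0 0 0 0 0; 2 0 0 0 0 0; 3 0 0 0 0 0; 3 0 0 0 0 0"

```text
t: 16.95
position: [0.5894, -0.0605, 0.0753]
eef_rot: [0.53, 0.469, -0.529, 0.469]
wrist_force: [-5.1, 0.6, 9.4]
finger_gap: -0.001
```

>>> apply_moves --rows "1 0 0 0 0 0; 2 0 0 0 0 0; 3 0 0 0 0 0; 3 0 0 0 0 0"

```text
t: 17.35
position: [0.5902, -0.0605, 0.0752]
eef_rot: [0.53, 0.468, -0.529, 0.469]
wrist_force: [-9.8, 2.6, 24.2]
finger_gap: -0.0
```

Run:
```python
from h import *
s=arm.get_state();go([.5893,-.0599,.047],-6.95);print(s['moment'])
for n in('side',):cv2.imwrite(f'pics/{n}15.png',arm.snapshot(n))
im=cv2.imread('pics/side15.png')[150:205,325:385];b=cv2.resize(im,None,fx=10,fy=10,interpolation=0)
cv2.imwrite('pics/d13.png',b)
```

```text
t 17.35 pos [ 0.5902 -0.0605  0.0752] jaw -6.95 gap -0.0 F [-9.8  2.6 24.2]
row [28.2 -1.  -0.5] [ 0.0001  0.0006 -0.0021]
[ 0.45996557  1.79525982 -0.03907174]
```

View pics/d13.png

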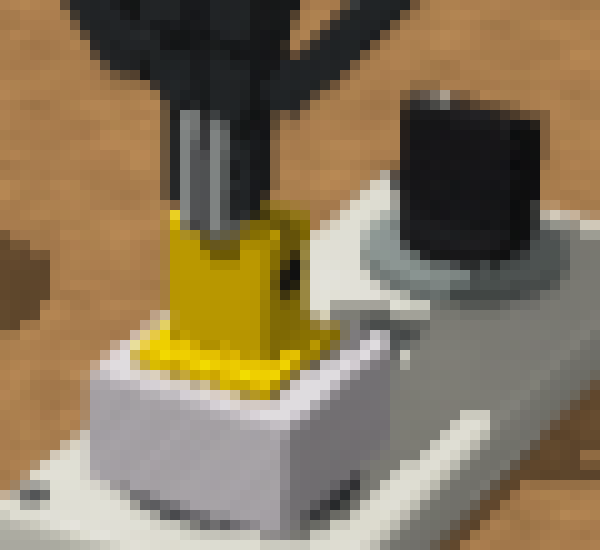

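Run:
```python
from h import *
o=np.array([325,150])-.5
for q in [(212,238),(208,235),(205,233)]:
    print(atz('side',o+np.array(q)/10,.110))
s=arm.get_state();p=s['position'];Rm=R.from_quat(s['eef_rot']).as_matrix()
print('rep near edge',p+Rm@[0,0,-.011], 'far',p+Rm@[0,0,.011])
```

```text
[ 0.58678633 -0.05452872  0.11      ]
[ 0.58851604 -0.05591213  0.11      ]
[ 0.58975993 -0.05680075  0.11      ]
rep near edge [ 0.59149919 -0.04962482  0.07522142] far [ 0.58883808 -0.07146328  0.07523373]
```

Run:
```python
from h import *
go([.5632,-.2255,.10],83)
```

```text
t 17.4 pos [ 0.5902 -0.0605  0.0752] jaw -6.95 gap -0.005 F [-9.9  2.9 23.8]
row [-24.7  -6.8 167. ] [-1.5699e+00  2.1000e-03 -1.2000e-03]
```

>>> apply_moves --rows "-6 0 0 0 0 0; -25 0 0 0 0 0; -50 0 0 0 0 0; -60 0 15 -0.13 0 0; -60 0 40 -0.26 0 0; -60 -2 65 -0.39 0 0; -60 -3 90 -0.52 0 0; -60 -4 115 -0.65 0 0; -60 -5 140 -0.78 0 0; -60 -6 160 -0.91 0 0; -60 -7 167 -1.04 0 0; -60 -7 167 -1.17 0 0"

```text
t: 18.6
position: [0.5613, -0.2266, 0.1303]
eef_rot: [0.181, 0.684, -0.181, 0.683]
wrist_force: [0.2, 1.0, -0.7]
finger_gap: 0.003
```

>>> apply_moves --rows "0 0 0 -0.13 0 0; 0 0 0 -0.26 0 0; 0 0 0 -0.4 0 0; 10 0 0 -0.4 0 0; 20 0 0 -0.4 0 0; 20 0 0 -0.4 0 0; 20 0 0 -0.4 0 0" --hand 0.4 --force 20

```text
t: 19.3
position: [0.5612, -0.2249, 0.1096]
eef_rot: [0.044, 0.706, -0.043, 0.705]
wrist_force: [-0.7, -0.1, 0.8]
finger_gap: 0.699
```

Run:
```python
from h import *
go([.5632,-.2255,.10],83)
for n in('side','top'):cv2.imwrite(f'pics/{n}16.png',arm.snapshot(n))
im=cv2.imread('pics/side16.png')[130:205,320:420];b=cv2.resize(im,None,fx=8,fy=8,interpolation=0)
cv2.imwrite('pics/d14.png',b)
im=cv2.imread('pics/top16.png')[160:260,350:490];b=cv2.resize(im,None,fx=5,fy=5,interpolation=0);cv2.imwrite('pics/d15.png',b)
```

```text
t 19.3 pos [ 0.5612 -0.2249  0.1096] jaw 82.91 gap 0.699 F [-0.7 -0.1  0.8]
row [ 9.6 -0.3  2. ] [-0.0016 -0.0016 -0.0008]
```

View pics/d14.png

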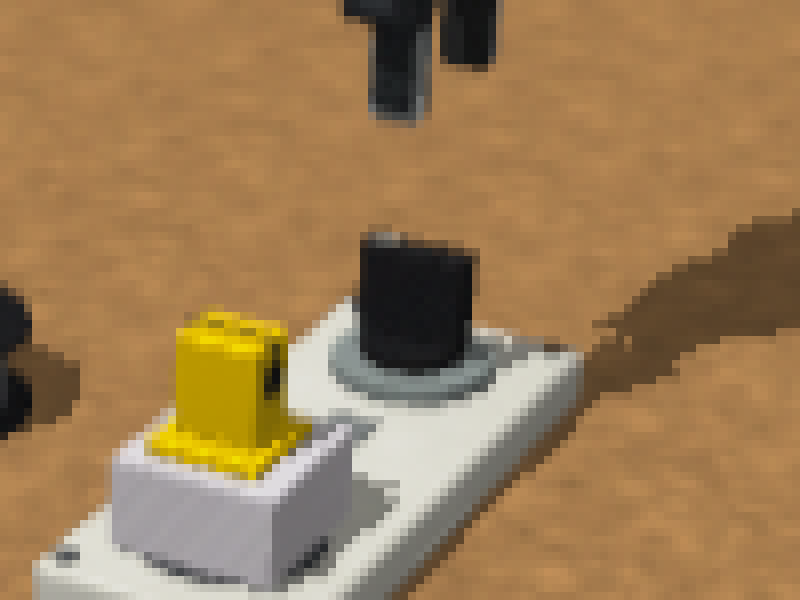

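View pics/d15.png

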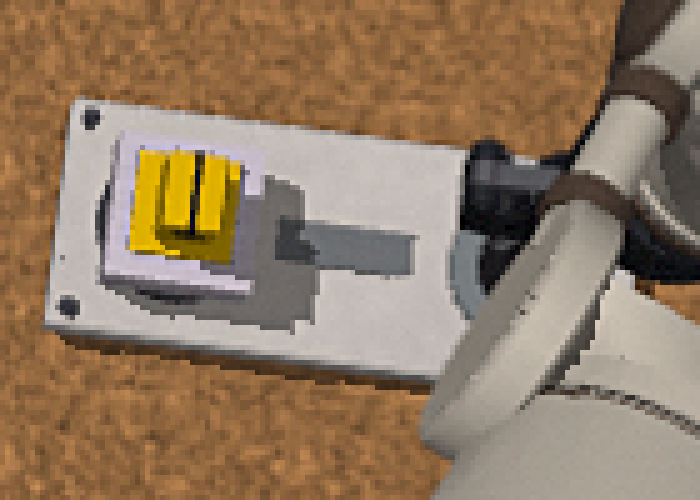

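Run:
```python
from f2 import *
yaw=-.1216
over("side",np.array([325,150]),10,"pics/side16.png",[.5839,-.0718,.064],yaw,"pics/o8.png")
over("top",np.array([365,180]),12,"pics/top16.png",[.5839,-.0718,.064],yaw,"pics/o9.png",45,45)
```

```text
(no output)
```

View pics/o8.png

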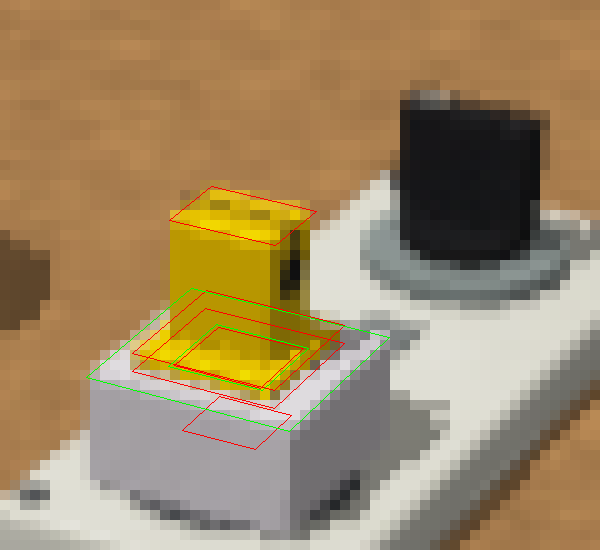

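View pics/o9.png

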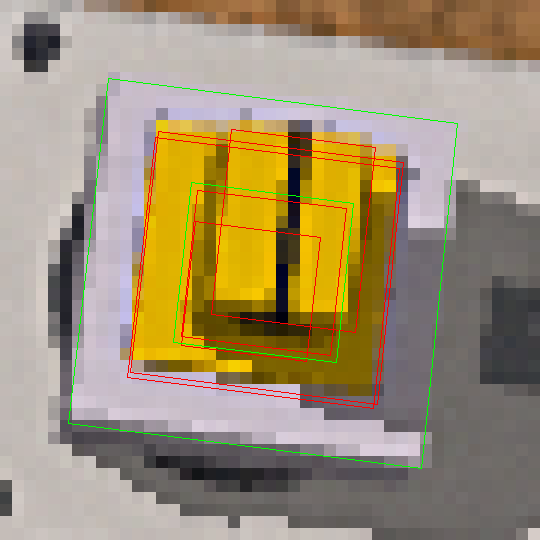

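Run:
```python
from f2 import *
h=.023
def run(obs):
    f=lambda p:np.concatenate([(proj(n,T([p[0],p[1],p[3]],P)+[0,0,p[2]])-q).ravel() for n,P,q in obs])
    r=least_squares(f,[.584,-.072,.064,-.12],loss='soft_l1'); print(r.x.round(4),r.fun.reshape(-1,2).round(2).tolist())
t=lambda L:px((365,180),12,L); s=lambda L:px((325,150),10,L)
# order sq: (+,+),(-,+),(-,-),(+,-)
obs=[("top",sq(h,.006),t([(155,121),(126,362),(373,396),(403,152)])),
 ("top",sq(.017,.046,13/17),t([(229,120),(205,314),(348,328),(374,140)])),
 ("side",sq(.017,.046,13/17),s([(170,214),(273,240),(310,206),(208,190)])),
 ("side",sq(h,.0)[[0,1,2]],s([(134,368),(270,400),(340,338)]))]
run(obs);run(obs[:2]);run(obs[2:])
# block from same images
ob=[("top",sq(.033,.0),t([(108,82),(69,420),(420,458),(457,124)])),("side",sq(.033,.0),s([(90,378),(293,430),(390,337),(195,288)]))]
run(ob)
```

```text
[ 0.5848 -0.0711  0.0656 -0.1247] [[0.03, 0.27], [0.08, 0.32], [0.06, 0.18], [-0.2, 0.34], [-0.05, 0.2], [0.17, -0.56], [0.29, -0.15], [-0.16, 0.09], [-0.48, 0.11], [-0.17, 0.09], [0.23, 0.02], [-0.06, -0.86], [-0.56, -0.17], [-0.04, 0.37], [0.03, 0.08]]
[ 0.5836 -0.07    0.0737 -0.1299] [[-0.01, 0.06], [-0.09, 0.24], [0.03, 0.23], [-0.11, 0.26], [-0.06, 0.01], [0.06, -0.65], [0.26, -0.17], [-0.09, -0.03]]
[ 0.5929 -0.0953  0.0526 -0.1089] [[-0.14, 0.37], [-0.01, 0.22], [0.15, 0.21], [0.05, -0.55], [-0.09, -0.27], [0.18, 0.07], [-0.15, -0.1]]
[ 0.5837 -0.0719  0.064  -0.1172] [[-0.01, -0.19], [0.04, 0.37], [0.18, 0.85], [0.02, -0.12], [-0.35, -0.09], [-0.22, 0.09], [-0.07, -0.04], [-0.36, -0.05]]
```

Run:
```python
from h import *
from scipy.optimize import least_squares
p=np.array([.5612,-.2249,.1096]);j=np.radians(82.9);y=np.array([np.cos(j),np.sin(j),0]);x=np.array([0,0,-1.]);z=np.cross(x,y)
o=np.array([320,130])-.5
for w in(.032,.037,.044):
  for zz in(.150,.154,.158):
    q=o+np.array([[398,121],[468,68]])/8
    f=lambda c:(proj('side',[np.r_[c,0]+[0,0,zz]+w*y,np.r_[c,0]+[0,0,zz]-w*y])-q).ravel()
    r=least_squares(f,[.56,-.23]);print(w,zz,((r.x-p[:2])*1000).round(1),r.fun.round(1))
```

```text
0.032 0.15 [-3.4  1.3] [ 0.2 -0.  -0.2  0. ]
0.032 0.154 [-6.2 11.2] [ 0.1 -0.  -0.1  0. ]
0.032 0.158 [-9.  21.2] [ 0.1  0.  -0.1 -0. ]
0.037 0.15 [-3.4  0.7] [-0.5  0.4  0.5 -0.5]
0.037 0.154 [-6.2 10.6] [-0.5  0.5  0.5 -0.5]
0.037 0.158 [-8.9 20.6] [-0.5  0.5  0.6 -0.6]
0.044 0.15 [-3.3 -0.4] [-1.3  1.1  1.4 -1.3]
0.044 0.154 [-6.1  9.6] [-1.4  1.1  1.5 -1.3]
0.044 0.158 [-8.8 19.5] [-1.4  1.1  1.5 -1.4]
```

Run:
```python
from h import *
go([.567,-.225,.04],83)
```

```text
t 19.4 pos [ 0.5619 -0.2254  0.1107] jaw 82.94 gap 0.699 F [-0. -0. -0.]
row [70.7  1.   5. ] [-0.001   0.0002  0.0001]
```

>>> apply_moves --rows "15 1 5 0 0 0; 35 1 5 0 0 0; 55 1 5 0 0 0; 66 1 5 0 0 0; 70 1 5 0 0 0; 70 1 5 0 0 0; 70 1 5 0 0 0"

```text
t: 20.1
position: [0.5676, -0.2254, 0.0415]
eef_rot: [0.043, 0.705, -0.044, 0.706]
wrist_force: [-0.3, -0.3, 0.9]
finger_gap: 0.7
```

Run:
```python
from h import *
go([.567,-.225,.013],83)
for n in('side',):cv2.imwrite(f'pics/{n}17.png',arm.snapshot(n))
im=cv2.imread('pics/side17.png')[130:205,320:420];b=cv2.resize(im,None,fx=8,fy=8,interpolation=0)
cv2.imwrite('pics/d16.png',b)
```

```text
t 20.1 pos [ 0.5676 -0.2254  0.0415] jaw 82.98 gap 0.7 F [-0.3 -0.3  0.9]
row [28.5  0.3 -0.7] [-0.0003  0.0016  0.0008]
```

View pics/d16.png

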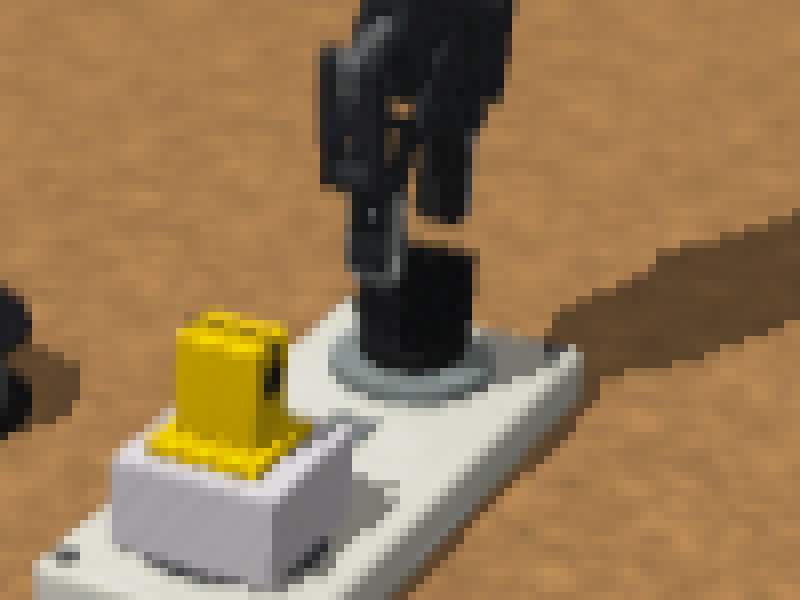

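>>> apply_moves --rows "3 0 -3 0 0 0; 8 0 -3 0 0 0; 14 0 -3 0 0 0; 20 0 -3 0 0 0; 25 0 -3 0 0 0; 28 0 -3 0 0 0; 28 0 -3 0 0 0"

```text
t: 20.85
position: [0.5634, -0.2242, 0.0118]
eef_rot: [0.043, 0.706, -0.043, 0.705]
wrist_force: [0.3, 0.5, 0.0]
finger_gap: 0.7
```

Run:
```python
from h import *
go([.567,-.225,.013],83)
for n in('side',):cv2.imwrite(f'pics/{n}18.png',arm.snapshot(n))
im=cv2.imread('pics/side18.png')[130:205,320:420];b=cv2.resize(im,None,fx=8,fy=8,interpolation=0)
cv2.imwrite('pics/d17.png',b)
```

```text
t 20.85 pos [ 0.5634 -0.2242  0.0118] jaw 82.99 gap 0.7 F [0.3 0.5 0. ]
row [-1.2 -0.3  3.7] [-0.0002 -0.0012 -0.0006]
```

View pics/d17.png

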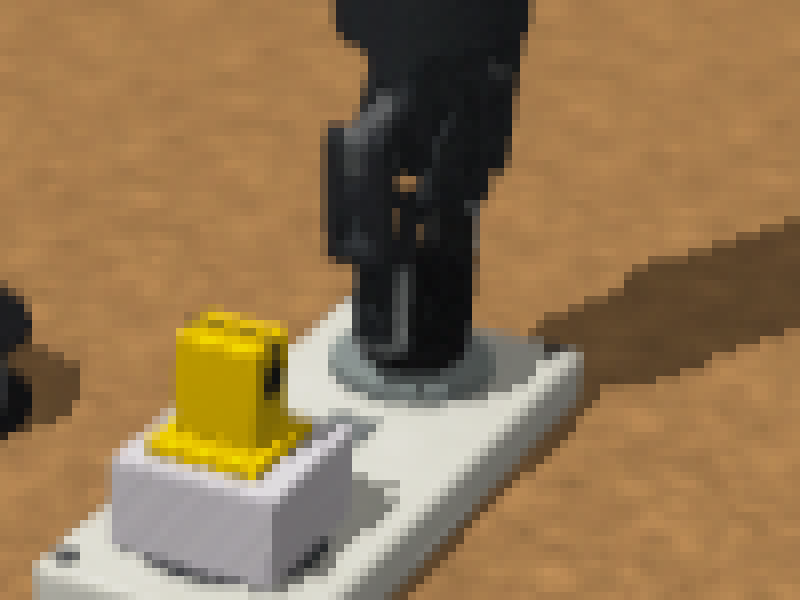

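>>> apply_moves --rows "0 0 0 0 0 0; 0 0 0 0 0 0; 0 0 0 0 0 0; 0 0 0 0 0 0; 0 0 0 0 0 0; 0 0 0 0 0 0; 0 0 0 0 0 0; 0 0 0 0 0 0" --hand -1 --force 20

```text
t: 21.7
position: [0.5635, -0.23, 0.0135]
eef_rot: [0.041, 0.705, -0.046, 0.706]
wrist_force: [-3.7, -16.4, -2.8]
finger_gap: 0.16
```

Run:
```python
from h import *
go([.567,-.225,.013],83);s=arm.get_state();print(s['moment'],s['joint_positions'])
```

```text
t 21.7 pos [ 0.5635 -0.23    0.0135] jaw 82.94 gap 0.16 F [ -3.7 -16.4  -2.8]
row [0.5 5.4 2.8] [-0.0011  0.0015  0.0082]
[-2.29569179  0.65084478 -0.26107271] [-0.5819758   0.4407756   1.63586069 -0.00768138  1.06000756 -2.02580523]
```

>>> apply_moves --rows "0 -2 0 0 0 0; 0 -4 0 0 0 0; 0 -6 0 0 0 0; 0 -6 0 0 0 0; 0 -6 0 0 0 0"

```text
t: 22.2
position: [0.5635, -0.2299, 0.0134]
eef_rot: [0.044, 0.706, -0.043, 0.706]
wrist_force: [-2.5, 1.3, 6.0]
finger_gap: 0.16
```

Run:
```python
from h import *
go([.567,-.225,.013],83);s=arm.get_state();print(s['moment'])
```

```text
t 22.2 pos [ 0.5635 -0.2299  0.0134] jaw 82.97 gap 0.16 F [-2.5  1.3  6. ]
row [0.4 5.3 2.9] [-0.0004  0.0003 -0.0009]
[ 0.42372589  0.36044574 -0.22707167]
```

>>> apply_moves --rows "0 0 0 0 0 0; 0 0 0 0.07 0 0; 0 0 0 0.14 0 0; 0 0 0 0.21 0 0; 0 0 0 0.28 0 0; 0 0 0 0.35 0 0; 0 0 0 0.419 0 0; 0 0 0 0.419 0 0; 0 0 0 0.419 0 0" --force 50

```text
t: 23.1
position: [0.5637, -0.2294, 0.0135]
eef_rot: [0.189, 0.681, -0.188, 0.682]
wrist_force: [-1.9, 4.1, 5.6]
finger_gap: 0.154
```

```bash
cat > st.py <<'E'
from h import *
s=arm.get_state();Rm=R.from_quat(s['eef_rot']).as_matrix()
go([.5635,-.2299,.0134],11)
print("M",np.round(s['moment'],2),"F tool",(Rm.T@s['wrist_force']).round(1),"tilt",R.from_quat(s['eef_rot']).as_matrix()[:,0].round(3))
E
python3 st.py
python3 - <<'E'
from h import *
for n in('side','top'):cv2.imwrite(f'pics/{n}19.png',arm.snapshot(n))
im=cv2.imread('pics/side19.png')[130:205,320:420];b=cv2.resize(im,None,fx=8,fy=8,interpolation=0)
cv2.imwrite('pics/d18.png',b)
im=cv2.imread('pics/top19.png')[160:260,350:490];b=cv2.resize(im,None,fx=5,fy=5,interpolation=0);cv2.imwrite('pics/d19.png',b)
E
```

```text
t 23.1 pos [ 0.5637 -0.2294  0.0135] jaw 59.02 gap 0.154 F [-1.9  4.1  5.6]
row [ 0.1 -0.5  0.1] [ 8.381e-01 -7.000e-04 -1.400e-03]
M [0.67 0.16 0.03] F tool [-5.6  2.6 -3.7] tilt [ 0.001  0.001 -1.   ]
```

View pics/d18.png

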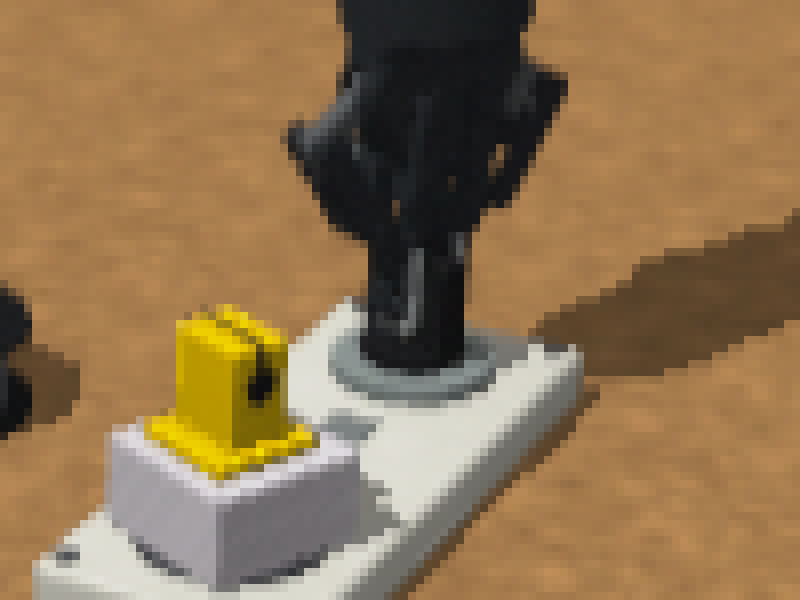

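View pics/d19.png

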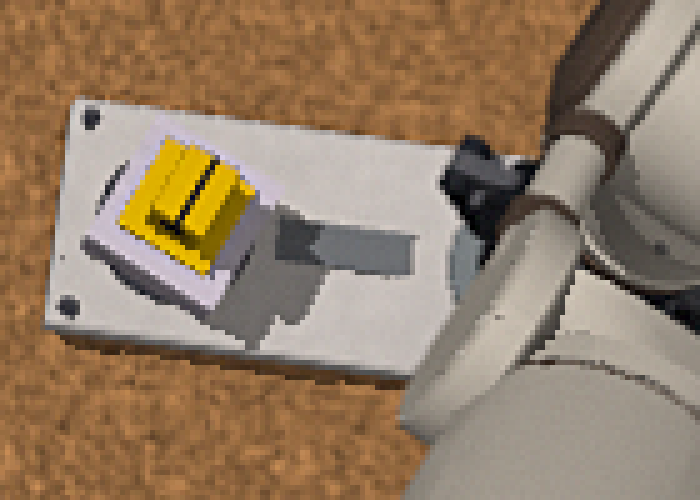

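>>> apply_moves --rows "0 0 0 0.07 0 0; 0 0 0 0.14 0 0; 0 0 0 0.21 0 0; 0 0 0 0.28 0 0; 0 0 0 0.35 0 0; 0 0 0 0.419 0 0; 0 0 0 0.419 0 0; 0 0 0 0.419 0 0"

```text
t: 24.0
position: [0.5642, -0.229, 0.0135]
eef_rot: [0.327, 0.627, -0.326, 0.627]
wrist_force: [0.1, 4.4, 5.7]
finger_gap: 0.154
```

```bash
python3 st.py
```

```text
t 24.0 pos [ 0.5642 -0.229   0.0135] jaw 35.01 gap 0.154 F [0.1 4.4 5.7]
row [ 0.1 -1.1  0.3] [ 0.4191 -0.0009 -0.0022]
M [ 0.79 -0.13  0.02] F tool [-5.7  2.6 -3.5] tilt [ 0.002  0.002 -1.   ]
```

>>> apply_moves --rows "0 0 0 0.07 0 0; 0 0 0 0.14 0 0; 0 0 0 0.21 0 0; 0 0 0 0.28 0 0; 0 0 0 0.34 0 0; 0 0 0 0.38 0 0; 0 0 0 0.405 0 0; 0 0 0 0.419 0 0; 0 0 0 0.419 0 0; 0 0 0 0.419 0 0"

```text
t: 25.0
position: [0.5648, -0.2288, 0.0135]
eef_rot: [0.451, 0.545, -0.449, 0.546]
wrist_force: [3.1, 5.4, 4.1]
finger_gap: 0.158
```

```bash
python3 st.py
python3 - <<'E'
from h import *
for n in('side','top'):cv2.imwrite(f'pics/{n}20.png',arm.snapshot(n))
im=cv2.imread('pics/side20.png')[130:205,320:420];b=cv2.resize(im,None,fx=8,fy=8,interpolation=0)
cv2.imwrite('pics/d20.png',b)
im=cv2.imread('pics/top20.png')[175:235,355:415];b=cv2.resize(im,None,fx=10,fy=10,interpolation=0);cv2.imwrite('pics/d21.png',b)
E
```

```text
t 25.0 pos [ 0.5648 -0.2288  0.0135] jaw 11.01 gap 0.158 F [3.1 5.4 4.1]
row [ 0.1 -1.5  0.8] [ 0.0001 -0.0012 -0.0032]
M [ 0.8  -0.48 -0.01] F tool [-4.   4.1 -4.7] tilt [ 0.003  0.002 -1.   ]
```

View pics/d20.png

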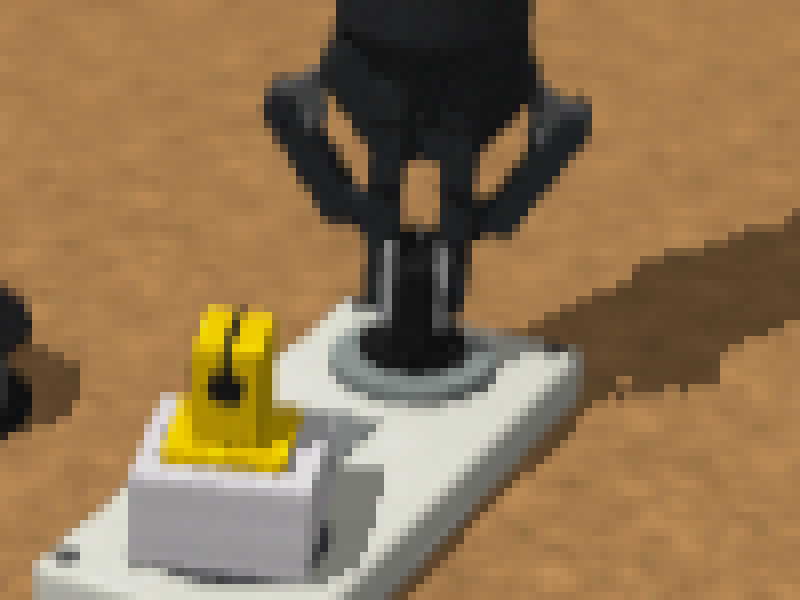

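View pics/d21.png

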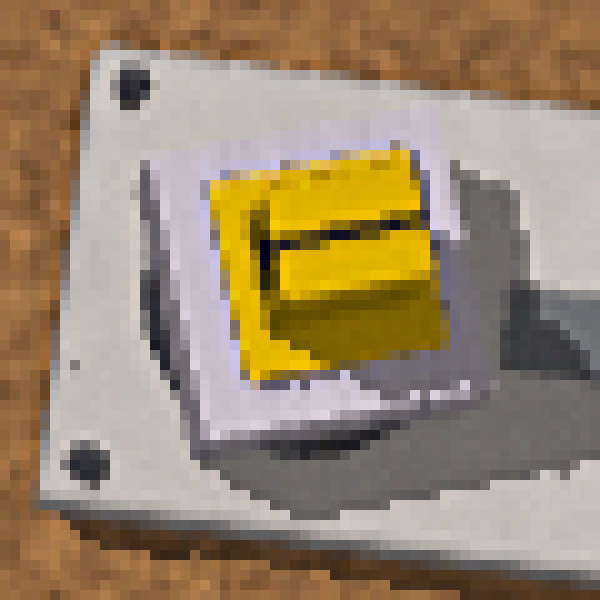

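Run:
```python
from f2 import *
t=lambda L:px((355,175),10,L); s=lambda L:px((320,130),8,L)
def run(obs,p0):
    f=lambda p:np.concatenate([(proj(n,T([p[0],p[1],p[3]],P)+[0,0,p[2]])-q).ravel() for n,P,q in obs])
    r=least_squares(f,p0,loss='soft_l1'); print(r.x.round(4),np.degrees(r.x[3]).round(2),r.fun.reshape(-1,2).round(2).tolist())
# block, axes modulo 90: yaw ~ +.19
a=[("top",sq(.033,0),t([(152,162),(207,437),(495,385),(440,106)])),("side",sq(.033,0)[[0,1,2]],s([(129,478),(313,489),(337,415)]))]
run(a,[.584,-.072,.064,.19]); run(a[:1],[.584,-.072,.064,.19])
# plug: flange and head (yaw -79 -> treat with 26x34 swap)
h=.023
hd=np.array([[.013,.017,.046],[-.013,.017,.046],[-.013,-.017,.046],[.013,-.017,.046]])
b=[("top",sq(h,.006)[[0,1,2]],t([(208,184),(245,382),(447,347)])),("top",hd,t([(262,175),(277,303),(438,278),(412,150)])),
 ("side",sq(h,.006)[[0,1]],s([(163,448),(288,459)])),("side",hd,s([(192,345),(262,348),(273,313),(203,310)]))]
run(b,[.584,-.072,.064,.19])
```

```text
[ 0.5842 -0.0728  0.0646  0.1917] 10.99 [[-0.09, -0.24], [0.25, 0.81], [0.39, 0.65], [-0.22, 0.09], [-0.4, -0.24], [-0.6, 0.6], [-0.57, -0.56]]
[ 0.5878 -0.0746  0.0475  0.1875] 10.74 [[0.13, -0.48], [0.26, 0.17], [-0.0, 0.21], [-0.4, 0.05]]
[ 0.5856 -0.0726  0.0654  0.1922] 11.01 [[-0.28, -0.1], [0.16, 0.1], [0.22, -0.16], [-0.31, 1.43], [0.63, 0.32], [0.02, -0.05], [0.12, 1.08], [-1.05, 0.1], [-0.86, 0.23], [-0.66, -0.1], [-0.35, 0.32], [0.04, -0.35], [-0.04, -0.73]]
```

>>> apply_moves --rows "0 0 0 0 0 0; 0 0 0 0 0 0; 0 0 0 0 0 0; 0 0 0 0 0 0; 0 0 0 0 0 0"

```text
t: 25.6
position: [0.5648, -0.2288, 0.0135]
eef_rot: [0.451, 0.545, -0.449, 0.546]
wrist_force: [2.9, 5.3, 4.1]
finger_gap: 0.154
```

```bash
python3 st.py
python3 - <<'E'
from h import *
for n in('side','top'):cv2.imwrite(f'pics/{n}21.png',arm.snapshot(n))
for n in('side','top'):
    a=cv2.imread(f'pics/{n}20.png').astype(int);b=cv2.imread(f'pics/{n}21.png').astype(int);print(n,(abs(a-b).max(2)>40).sum())
E
```

```text
t 25.6 pos [ 0.5648 -0.2288  0.0135] jaw 11.0 gap 0.154 F [2.9 5.3 4.1]
row [ 0.1 -1.5  0.8] [ 0.0001 -0.0012 -0.0033]
M [ 0.87 -0.48  0.  ] F tool [-4.1  3.9 -4.6] tilt [ 0.003  0.002 -1.   ]
side 0
top 0
```

View pics/side20.png

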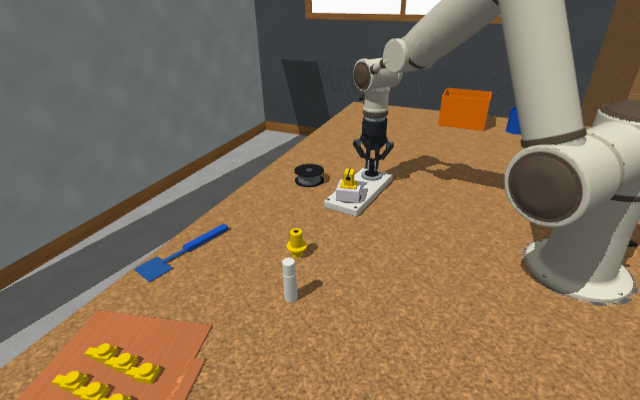

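The scene is steady. The plug is seated at about (348,182), the gripper is on the knob at about (372,160), and the round print (297,243), glue stick (290,280) and spool (309,175) are where they started. I'm handing in now.

```bash
python3 -c "
from station import arm
print(arm.sign_off())"
```

```text
the job is handed in; nothing more can be done
None
```

The square-stem part is plugged into the socket and released. The knob is turned clockwise to the third stop, and the gripper is still holding it there at 50 N. I handed in at about 25.7 s of the 69 s allowed.

- **Plug seating:** The plug stopped at the depth worked out for fully home. After release, a 24 N push on its head did not move it further. In the last pictures the flange fits 0.8 mm above the block's top, which is within measuring error. An earlier fit, before the turn, read about 1.6 mm above. I take it as flush, but the pictures alone don't prove it.
- **Knob:** I turned it in three 24° steps. Jaws, block and plug all measure about 11.0°, against 11° expected for a 72° turn. I felt no clear torque click at the wrist, so the count rests on these angles. Two pictures 0.6 s apart showed no change.
- **Other objects:** In the last side picture the round print, glue stick and spool stand where they began.
- **Disagreement:** The cameras put the fingertips about 35 mm above the reported TCP, and a few mm off sideways. I worked from camera measurements and contact forces instead, and never found the cause.

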